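# Hang the sorting pans on the stand

### The job

Put the three handled sorting pans away on the hook of the blue stand, threading the hook through the eye at each handle's end: the largest pan first, then the middle one, then the smallest in front, each bowl hanging down and open towards the robot's side. Leave all three hanging there freely, well on the prong, and leave the other things on the bench where they are.

Things in the scene. Friction and masses are not known exactly. Their poses are not given: they have to be found in the camera images.
- large_eye (a point): centre of the large pan's hanging eye at the handle's end. Eye: ring of 8 mm rod, 24 mm inside, 40 mm outside, flat in x-y, centre 14 mm above the pan's underside. Axes: x along the handle from bowl to eye, y across it, z up out of the open side. Handle: straight, 14 mm wide (y), 10 to 18 mm above the underside, from 18 to 100 mm behind (-x) the eye's centre; only bench beneath
- large_bowl (a point): centre of the bowl of the large pan, a plain steel shallow round pan 120 mm across, 18 mm deep, lying open side up; the point is 9 mm above its underside and 160 mm behind (-x) the eye's centre; axes as its eye's. Pan mass 0.08 to 0.29 kg
- medium_eye (a point): centre of the medium pan's hanging eye at the handle's end. Eye: ring of 8 mm rod, 24 mm inside, 40 mm outside, flat in x-y, centre 14 mm above the pan's underside. Axes: x along the handle from bowl to eye, y across it, z up out of the open side. Handle: straight, 14 mm wide (y), 10 to 18 mm above the underside, from 18 to 100 mm behind (-x) the eye's centre; only bench beneath
- medium_bowl (a point): centre of the bowl of the medium pan, a plain steel shallow round pan 94 mm across, 18 mm deep, lying open side up; the point is 9 mm above its underside and 147 mm behind (-x) the eye's centre; axes as its eye's. Pan mass 0.08 to 0.29 kg
- small_eye (a point): centre of the small pan's hanging eye at the handle's end. Eye: ring of 8 mm rod, 24 mm inside, 40 mm outside, flat in x-y, centre 14 mm above the pan's underside. Axes: x along the handle from bowl to eye, y across it, z up out of the open side. Handle: straight, 14 mm wide (y), 10 to 18 mm above the underside, from 18 to 100 mm behind (-x) the eye's centre; only bench beneath
- small_bowl (a point): centre of the bowl of the small pan, a plain steel shallow round pan 68 mm across, 18 mm deep, lying open side up; the point is 9 mm above its underside and 134 mm behind (-x) the eye's centre; axes as its eye's. Pan mass 0.08 to 0.29 kg
- hook: the hook: straight round steel prong, 8 mm diameter, 75 mm long plus 4 mm round tip. Origin at its root on the stand's top bar, 254 mm above the bench; z along the prong to its tip, sloping 45 deg up towards the robot's side; y level, along the bar; x 45 deg up and away. A pan held with its x, y, z parallel to these faces the prong squarely
- stand: blue steel stand that holds the hook; does not move. Open frame 170 mm wide of 10 to 12 mm bars, leaning back 20 deg (+x); origin on the bench at its front foot, z up, hook's root at x 92, y 0, z 254 mm; cross bars 110 and 170 mm down the slope from the hook. A pan let go on the prong swings down about 25 deg to lean on them or on the pan before
- fitting: brass pipe fitting, 30 mm diameter, 38 mm tall, standing on the bench; origin under its centre (a bystander)
- tape: white roll of tape lying flat, 76 mm outside diameter, 25 mm tall; origin under its centre (a bystander)
- wrench: steel wrench lying on the bench, about 170 mm long along its x; origin under its middle (a bystander)
- reel: small blue reel of black tubing lying flat, 110 mm diameter, 50 mm tall; origin under its centre (a bystander)
- screwdriver: screwdriver lying on the bench, about 200 mm long along its x; origin under its middle (a bystander)
Mind the look-alikes: they are no part of the job. What is shaped like the part that bears medium_eye but green is not meant.

How it is judged:
By the outcome, as a careful person would: the job done as asked, in the order asked, and still so for the second after the job is handed in, with the robot touching nothing.
It also fails if it takes over 72 s, if anything falls off the work surface, if the arm or the gripper's body presses on something with over 40 N, if the wrist force passes 120 N, or if a joint passes its speed limit or range.

### The arm

A 7-joint arm with a two-finger parallel gripper is mounted at the origin on the work surface. World frame = base frame: x ahead of the robot, y to its left, z up, the work surface at z = 0. Lengths are in m, angles in rad, forces in N, time in s.
With the tool pointing down it reaches from about 0.4 to 0.85 m from the base axis. Payload 10.4 kg.
Tool frame: the origin (TCP) lies at the very end of the fingers, on their centre line; the grasp point (between the pads) lies 19 mm behind it; z points along the fingers, y is the direction in which the jaws open and shut (so a half turn about z gives the same grasp; the last joint's range is limited). The gripper opens to 87 mm and grips with 3 to 60 N. Pads are 19 mm wide; open, the fingers measure 117 mm over their backs; the gripper's body (75 mm by 190 mm) begins 51 mm behind the grasp point.
Start: joints at [-0.023, 0.332, -0.065, 1.46, 0.022, 1.35, -0.088], TCP at [0.625, 0, 0.223] pointing down, gripper open.
Joint ranges: [-2.6, 2.6], [-0.5, 2.12], [-1.47, 1.34], [0.16, 2.42], [-1.27, 4.41], [0.06, 2.06], [-2.6, 2.6]. Speed limits (rad/s): [2.22, 2.22, 2.79, 2.79, 3.14, 3.14, 3.14].

### API

Orientations are given as a unit quaternion [x, y, z, w].
In Python, from bench import read_state, camera, close_job gives the robot as it stands.
- The arm moves only by the shell command python3 -m inch 'ROWS' [OPENING] [FORCE]. ROWS is JSON, a list of rows, each a list of 6 numbers: the shift along the tool's x, y, z as a fraction of full scale, then the turn, a rotation vector about the tool's x, y, z as a fraction of full scale. In form: [[tx, ty, tz, ax, ay, az], ...]. A call has 1 to 5 rows; each row shifts and turns the commanded pose from where the row before left it, along the tool's axes as they then stand; what a row does not reach is not made up. Full scale, the value 1, is 0.04 m for a shift and 120 degrees for a turn. A row lasts 1/8 s, in which the tool goes at most 62.5 mm and 10.7 degrees, less where a joint would pass 70% of its speed; a pose out of reach is approached as far as the arm can. A call with a number of a shift or a turn outside -1 to 1 is refused whole. A call with a gripper value outside its range is refused whole. OPENING is the opening, from -1 (shut) to 1 (fully open), so that 0 is half open, set as the call begins (- or left out, the last holds). The fingers move at their own pace and stop on an object; FORCE is the grip in N (left out, the last holds). Time passes only in rows, so rows that do not move let the fingers close. It gives the time, the measured TCP pose, the force and the opening at its end, in the units of the state.
- read_state(): the state, without advancing time (a new reading comes with each control period).
- camera(name): name is "scene" or "side" or "wrist"; returns a dict with "img" (384x512x3 uint8, red, green, blue), "depth" (384x512 float32, m along the optical axis (not along the pixel's ray), 0 where there is no reading), "fx", "fy", "cx", "cy" (pixels), "position" and "orientation" of the camera in the world; the wrist camera has in their place "tool_from_camera" (4x4, takes a point from camera to tool coordinates, whose origin is the TCP and whose axes are the flange's). Camera axes: x right, y down, z forward; pixel columns grow to the right and rows downward; lengths in m; the calibration is good to about 2 mm. The wrist camera is an equidistant fisheye: a pixel r from the principal point sees the ray r / f radians off the axis. A picture is of the moment at which its call begins: read the wrist's pose just before it.
- close_job(): hands the job in, once; it reports no verdict.
The state is a dict: "time": time; "joint_positions": joint angles; "joint_vel": joint speeds; "joint_torque": joint torques, N m; "ee_pos": TCP position; "eef_rot": TCP orientation; "ft_force": force on the tool from outside, world axes, zero at the start; "torque": the same for the moment, N m; "width": finger opening in m.
Only numpy, scipy, OpenCV 4.12 (cv2) and the standard library are available. Lean on these libraries where they do the work, as an engineer would, in place of code of your own. Each camera call takes 0.05 s, during which the arm holds its last target.

## Working session

There is one attempt and no reset: what is moved stays moved. The work goes in short steps, Python scripts to look and compute and a shell command to move; the robot and the scene stay as the last step left them, time stands still between calls to the robot, and variables do not carry over. Pictures are saved under pics/ and viewed, and the job is handed in when it is done.

```bash
ls; mkdir -p pics
python3 - <<'E'
from bench import read_state,camera
import cv2
s=read_state();print(s)
for n in("scene","side","wrist"):
    c=camera(n);cv2.imwrite(f"pics/{n}0.png",c["img"][:,:,::-1])
    import numpy as np
    np.savez(f"pics/{n}0.npz",**c)
    print(n,{k:(v if k not in("img","depth") else v.shape) for k,v in c.items()})
E
```

```text
pics
{'time': 0.0, 'joint_positions': array([-0.02260728,  0.33285382, -0.06473645,  1.46096459,  0.02159084,
        1.34988784, -0.08852927]), 'joint_vel': array([-0.0003973 , -0.00209509,  0.00029114, -0.00135994,  0.00021507,
       -0.00095595, -0.00019893]), 'joint_torque': array([-1.20520472e-04, -6.23245955e+01,  2.44190963e-02, -3.89891267e+01,
       -6.13984605e-02,  3.97891912e-02,  1.87085252e-04]), 'ee_pos': array([6.24604737e-01, 2.32674509e-05, 2.21754186e-01]), 'eef_rot': array([ 7.07095318e-01,  7.07117889e-01, -5.17451577e-04, -4.84925306e-04]), 'ft_force': array([-0.31119694, -0.73522365,  0.06976777]), 'torque': array([-0.00639549,  0.00243144, -0.07118838]), 'width': 0.08676703686430041}
scene {'img': (384, 512, 3), 'depth': (384, 512), 'fx': 475.1408893050029, 'fy': 475.1408893050029, 'cx': 250.98043757995114, 'cy': 199.6024508226815, 'position': array([1.18678175, 0.17986276, 1.27133049]), 'orientation': array([ 0.57518365,  0.76514648, -0.22914941, -0.17664989])}
side {'img': (384, 512, 3), 'depth': (384, 512), 'fx': 350.35357572159876, 'fy': 350.35357572159876, 'cx': 258.1346779635818, 'cy': 189.54734388427175, 'position': array([-0.0371698 , -0.64285476,  0.9173415 ]), 'orientation': array([ 0.86563159, -0.3000624 ,  0.12584126, -0.38053709])}
wrist {'img': (384, 512, 3), 'depth': (384, 512), 'fx': 297.3186396354542, 'fy': 297.3186396354542, 'cx': 258.70650026607143, 'cy': 187.9539148693009, 'tool_from_camera': array([[ 3.48250456e-04, -9.62063280e-01, -2.72826181e-01,
         7.51841674e-02],
       [ 9.99999883e-01,  2.43819625e-04,  4.16677417e-04,
         1.01841182e-03],
       [-3.34349666e-04, -2.72826294e-01,  9.62063252e-01,
        -1.61480840e-01],
       [ 0.00000000e+00,  0.00000000e+00,  0.00000000e+00,
         1.00000000e+00]])}
```

View pics/scene0.png

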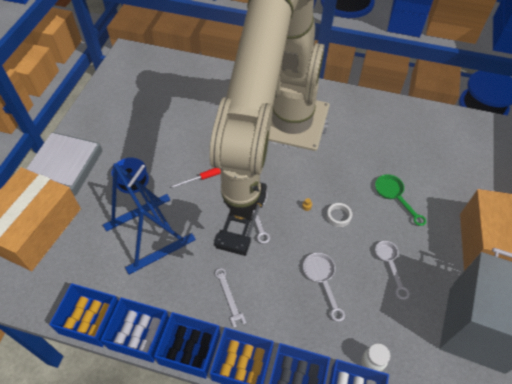

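View pics/side0.png

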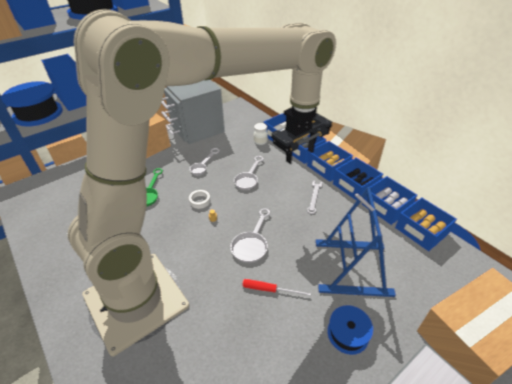

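View pics/wrist0.png

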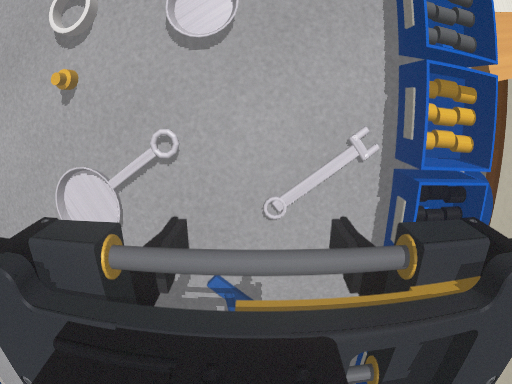

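Candidates for "pan": scene (245,225)/side (249,247), the largest, is partly under the gripper. Scene (319,267), the medium one, has its eye at (337,314). Scene (386,251), the small one, has its eye at (402,293). The green one at (390,187) is the look-alike. Wrenches with ring ends are at (262,238) and (228,297). The roll of tape is at (339,215). Next I'll crop for detail.

```bash
cat > h.py <<'E'
import numpy as np,cv2
from scipy.spatial.transform import Rotation as R
def ld(n): return dict(np.load(f"pics/{n}.npz",allow_pickle=True))
def cam_pose(c,s=None):
    if "position" in c: return R.from_quat(c["orientation"]).as_matrix(),np.array(c["position"])
    T=np.eye(4);T[:3,:3]=R.from_quat(s["eef_rot"]).as_matrix();T[:3,3]=s["ee_pos"]
    T=T@c["tool_from_camera"];return T[:3,:3],T[:3,3]
def ray(c,u,v,s=None):
    Rm,p=cam_pose(c,s);x=(u-c["cx"])/c["fx"];y=(v-c["cy"])/c["fy"]
    if "position" in c: d=np.array([x,y,1.])
    else:
        r=np.hypot(x,y);d=np.array([np.sin(r)*x/max(r,1e-9),np.sin(r)*y/max(r,1e-9),np.cos(r)])
    return p,Rm@d
def onz(c,u,v,z,s=None):
    p,d=ray(c,u,v,s);t=(z-p[2])/d[2];return p+t*d
def proj(c,P,s=None):
    Rm,p=cam_pose(c,s);q=Rm.T@(np.asarray(P)-p)
    if "position" in c: return c["cx"]+c["fx"]*q[0]/q[2],c["cy"]+c["fy"]*q[1]/q[2]
    r=np.hypot(q[0],q[1]);th=np.arctan2(r,q[2]);return c["cx"]+c["fx"]*th*q[0]/r,c["cy"]+c["fy"]*th*q[1]/r
def cross(r1,r2):
    (p,d),(q,e)=r1,r2;d=d/np.linalg.norm(d);e=e/np.linalg.norm(e)
    A=np.stack([d,-e],1);t=np.linalg.lstsq(A,q-p,rcond=None)[0]
    a=p+t[0]*d;b=q+t[1]*e;return (a+b)/2,np.linalg.norm(a-b)
def dpt(c,u,v):
    p,d=ray(c,u,v);return p+c["depth"][int(v),int(u)]*d
def crop(img,x0,y0,x1,y1,k,fn):
    cv2.imwrite(fn,cv2.resize(img[y0:y1,x0:x1,::-1],None,fx=k,fy=k,interpolation=cv2.INTER_CUBIC))
E
python3 - <<'E'
from h import *
c=ld("scene0");crop(c["img"],290,230,420,330,6,"pics/c1.png")
crop(c["img"],90,140,210,280,4,"pics/c3.png")
c=ld("side0");crop(c["img"],180,140,310,270,4.6,"pics/c2.png")
crop(c["img"],300,180,420,310,4.6,"pics/c4.png")
E
```

```text
(no output)
```

View pics/c1.png

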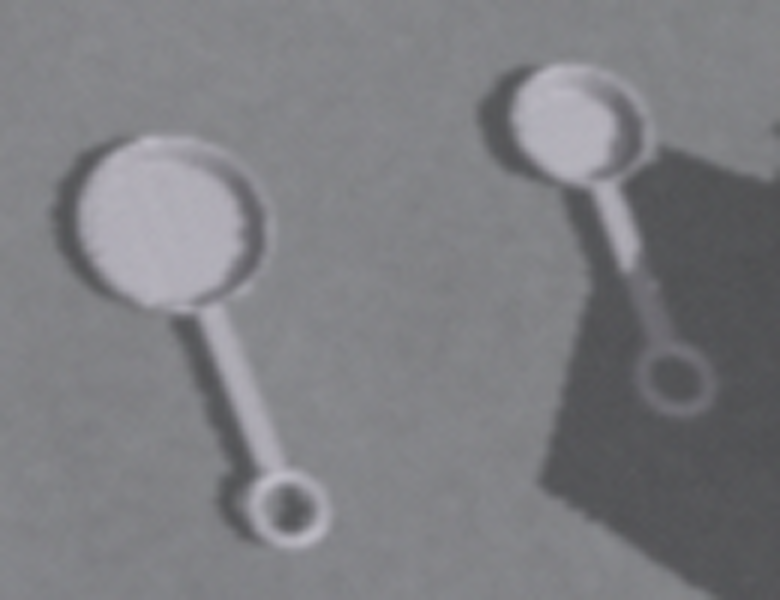

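View pics/c2.png

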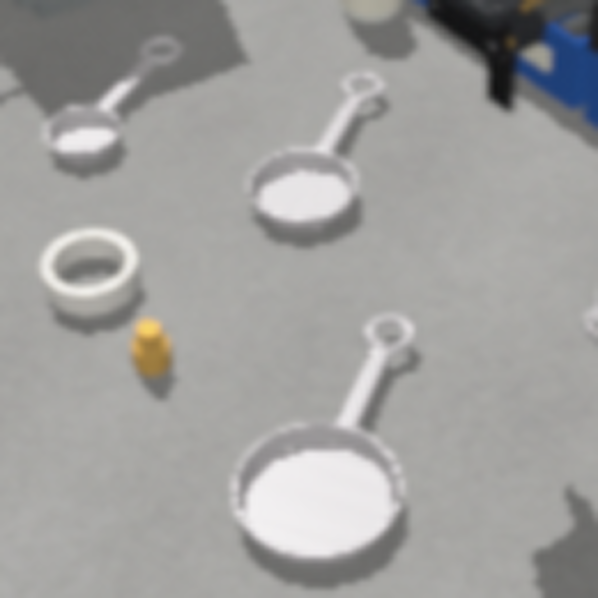

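View pics/c3.png

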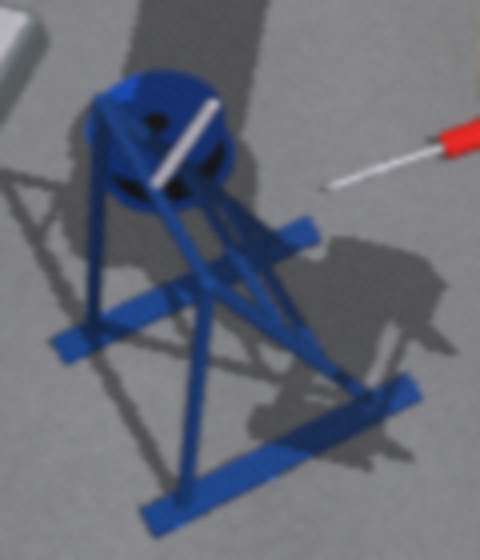

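View pics/c4.png

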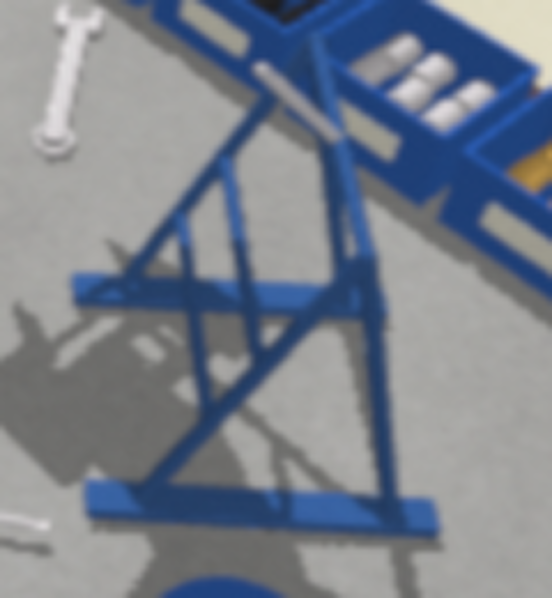

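Run:
```python
from h import *
np.set_printoptions(precision=4,suppress=True)
sc,sd,w=ld("scene0"),ld("side0"),ld("wrist0")
from bench import read_state
s=read_state()
f1=lambda a,b:(290+a/6-.42,230+b/6-.42)
f2=lambda a,b:(180+a/4.6-.4,140+b/4.6-.4)
f3=lambda a,b:(90+a/4-.4,140+b/4-.4)
f4=lambda a,b:(300+a/4.6-.4,180+b/4.6-.4)
tip=cross(ray(sc,*f3(214,104)),ray(sd,*f4(261,69)));root=cross(ray(sc,*f3(157,185)),ray(sd,*f4(340,137)))
print("tip",tip,"root",root,"len",np.linalg.norm(tip[0]-root[0]),(tip[0]-root[0])/np.linalg.norm(tip[0]-root[0]))
for n,a,b in (("med",(289,509),(363,88)),("small",(677,379),(160,50))):
    print(n,"eye",cross(ray(sc,*f1(*a)),ray(sd,*f2(*b))),onz(sc,*f1(*a),.014),onz(sd,*f2(*b),.014))
print("large eye", onz(sd,*f2(389,333),.014),onz(w,164,144,.014,s))
# bowl rims ellipse centre (rim z .018)
for n,a,b,z in (("med",(174,222),(304,190),.018),("small",(583,125),(83,130),.018)):
    print(n,"bowl",onz(sc,*f1(*a),z),onz(sd,*f2(*b),z))
print("large bowl",onz(sd,*f2(320,492),.018))
```

```text
tip (array([ 0.5456, -0.2858,  0.3063]), np.float64(0.0027986209380694337)) root (array([ 0.5846, -0.3204,  0.2557]), np.float64(0.004935457838608776)) len 0.07259664614570636 [-0.5376  0.4757  0.6962]
med eye (array([0.6773, 0.2885, 0.0105]), np.float64(0.0042094439272857675)) [0.6772 0.2899 0.014 ] [0.6753 0.2828 0.014 ]
small eye (array([0.5636, 0.4534, 0.0112]), np.float64(0.002782315576744911)) [0.5639 0.4538 0.014 ] [0.5621 0.4483 0.014 ]
large eye [0.5012 0.0275 0.014 ] [0.5034 0.0294 0.014 ]
med bowl [0.5523 0.2104 0.018 ] [0.5468 0.1993 0.018 ]
small bowl [0.4441 0.3941 0.018 ] [0.4419 0.386  0.018 ]
large bowl [ 0.3653 -0.0649  0.018 ]
```

Reading of the crops: the large pan's eye is at side (264,212), and the ring at scene (262,238) is that same eye. The medium eye is at scene (338,314) and the small eye at (402,293). The prong tip is at scene (143,166) and its root at (129,186). Next I'll pin down the stand's yaw and the prong axis.

Run:
```python
from h import *
np.set_printoptions(precision=4,suppress=True)
sc,sd=ld("scene0"),ld("side0")
f3=lambda a,b:(90+a/4-.4,140+b/4-.4)
f4=lambda a,b:(300+a/4.6-.4,180+b/4.6-.4)
def yaw(a,b): d=(b-a)[:2]; return np.degrees(np.arctan2(d[1],d[0])),np.linalg.norm(d)
# foot bars (scene), centre ends
for A,B in(((60,348),(315,228)),((150,520),(415,387))):
    a,b=onz(sc,*f3(*A),.012),onz(sc,*f3(*B),.012);print("foot sc",a,b,yaw(a,b))
for A,B in(((75,283),(380,296)),((88,498),(435,518))):
    a,b=onz(sd,*f4(*A),.012),onz(sd,*f4(*B),.012);print("foot sd",a,b,yaw(a,b))
# top bar ends from scene & side
a=cross(ray(sc,*f3(102,103)),ray(sd,*f4(368,265)));b=cross(ray(sc,*f3(205,275)),ray(sd,*f4(316,45)));print("top",a,b,yaw(a[0],b[0]))
# prong pixels in depth
for c,n,x0,y0,x1,y1 in((sc,"sc",125,160,150,192),(sd,"sd",352,190,378,214)):
    I=c["img"][y0:y1,x0:x1].astype(int);m=(I.max(2)-I.min(2)<25)&(I.min(2)>120)
    v,u=np.nonzero(m);P=np.array([dpt(c,i+x0,j+y0) for i,j in zip(u,v)]);P=P[(P[:,2]>.2)]
    if len(P)>5:
        q=P.mean(0);U,S,V=np.linalg.svd(P-q);t=(P-q)@V[0];print(n,len(P),q,V[0],t.min(),t.max(),S)
        print(P[np.argmin(P[:,2])],P[np.argmax(P[:,2])])
```

```text
foot sc [ 0.6001 -0.4458  0.012 ] [ 0.442  -0.2996  0.012 ] (np.float64(137.22407018454226), np.float64(0.21531980748918547))
foot sc [ 0.7135 -0.3202  0.012 ] [ 0.5563 -0.1737  0.012 ] (np.float64(137.00480773545866), np.float64(0.214818730339934))
foot sd [ 0.5528 -0.1793  0.012 ] [ 0.7126 -0.3211  0.012 ] (np.float64(-41.58478640708667), np.float64(0.21367895566539113))
foot sd [ 0.4363 -0.3079  0.012 ] [ 0.5961 -0.4523  0.012 ] (np.float64(-42.107084783439575), np.float64(0.21541417347592598))
top (array([ 0.5276, -0.3869,  0.2486]), np.float64(0.0033076515212480946)) (array([ 0.6384, -0.2622,  0.2534]), np.float64(0.0019588953580097486)) (np.float64(48.39660917545687), np.float64(0.1668358071670685))
sc 61 [ 0.5656 -0.2993  0.2871] [ 0.5099 -0.4734 -0.7183] -0.03498306196400254 0.03527966728873183 [0.1646 0.019  0.0133]
[ 0.5802 -0.3121  0.2621] [ 0.5468 -0.283   0.3118]
sd 55 [ 0.5611 -0.3045  0.2862] [ 0.5209 -0.4791 -0.7064] -0.03339002922951479 0.03683252389018615 [0.15   0.0132 0.0114]
[ 0.5792 -0.3189  0.2588] [ 0.5447 -0.2894  0.3111]
```

```bash
cat >> h.py <<'E'
from bench import read_state
np.set_printoptions(precision=4,suppress=True)
YH=np.radians(-42.2);ROOT=np.array([.5855,-.3215,.254])
zh=np.array([-np.cos(YH),-np.sin(YH),1])/2**.5
yh=np.array([-np.sin(YH),np.cos(YH),0]);xh=np.cross(yh,zh)
HR=np.stack([xh,yh,zh],1)
FL=np.diag([1.,-1,-1])   # pan frame -> tool axes
def panR(az): a=np.radians(az);return np.array([[np.cos(a),-np.sin(a),0],[np.sin(a),np.cos(a),0],[0,0,1]])
def plan(p,Rt,n=None,s=None):
    """n identical rows taking the present pose to (p,Rt)"""
    s=s or read_state();R0=R.from_quat(s["eef_rot"]).as_matrix()
    W=R.from_matrix(R0.T@Rt).as_rotvec();d=R0.T@(np.asarray(p)-s["ee_pos"])
    k=max(np.degrees(np.linalg.norm(W))/9.5,np.linalg.norm(d)/.0385)
    n=n or max(1,int(np.ceil(k)))
    E=R.from_rotvec(W/n).as_matrix();S=np.zeros((3,3));Q=np.eye(3)
    for _ in range(n): S+=Q;Q=Q@E
    t=np.linalg.solve(S,d)
    print("pos",s["ee_pos"],"t",round(s["time"],2),"dist mm",np.linalg.norm(d)*1e3,"deg",np.degrees(np.linalg.norm(W)),"rows",n,"each",np.round(t/.04,3).tolist()+np.round(np.degrees(W/n)/120,3).tolist())
def snap(name,tag):
    from bench import camera
    s=read_state();c=camera(name);cv2.imwrite(f"pics/{tag}.png",c["img"][:,:,::-1]);np.savez(f"pics/{tag}.npz",**c,**{k:s[k] for k in("ee_pos","eef_rot")});return c,s
E
python3 - <<'E'
from h import *
plan([.40,-.045,.2],panR(34)@FL)
E
```

```text
pos [0.6247 0.     0.222 ] t 0.15 dist mm 230.25593182447014 deg 55.99975217524675 rows 6 each [-0.565, -0.817, 0.092, -0.0, 0.0, 0.078]
```

Run:
```python
from h import *
plan([.44,-.012,.15],panR(34)@FL)
```

```text
pos [0.6247 0.     0.222 ] t 0.15 dist mm 198.62865153118096 deg 55.99975217524675 rows 6 each [-0.365, -0.714, 0.3, -0.0, 0.0, 0.078]
```

```bash
python3 -m inch '[[-0.365,-0.714,0.3,0,0,0.078],[-0.365,-0.714,0.3,0,0,0.078],[-0.365,-0.714,0.3,0,0,0.078],[-0.365,-0.714,0.3,0,0,0.078],[-0.365,-0.714,0.3,0,0,0.078]]' 1 ; python3 -m inch '[[-0.365,-0.714,0.3,0,0,0.078],[0,0,0,0,0,0]]'
python3 - <<'E'
from h import *
c,s=snap("wrist","w1");print(s)
snap("scene","s1")
E
```

```text
time: 0.78
ee_pos: [0.4693, -0.023, 0.162]
eef_rot: [0.931, 0.365, -0.0, -0.0]
ft_force: [0.0, 0.3, -0.7]
width: 0.0873
time: 1.02
ee_pos: [0.4384, -0.0114, 0.1498]
eef_rot: [0.957, 0.291, -0.001, -0.0]
ft_force: [-0.0, 0.2, -0.5]
width: 0.0867
{'time': 1.025, 'joint_positions': array([-0.0621, -0.0177, -0.0161,  2.0203, -0.0004,  1.1407, -1.0582]), 'joint_vel': array([ 0.0076,  0.0327,  0.014 , -0.0768,  0.0076, -0.0018,  0.1044]), 'joint_torque': array([ -0.3287, -36.1644,  -0.4324, -34.2998,  -0.1598,   0.0164,
        -1.8976]), 'ee_pos': array([ 0.4384, -0.0114,  0.1498]), 'eef_rot': array([ 0.9567,  0.291 , -0.0008, -0.0002]), 'ft_force': array([-0.0268,  0.2173, -0.4592]), 'torque': array([0.097 , 0.0519, 0.0444]), 'width': 0.08674955520982287}
```

View pics/w1.png

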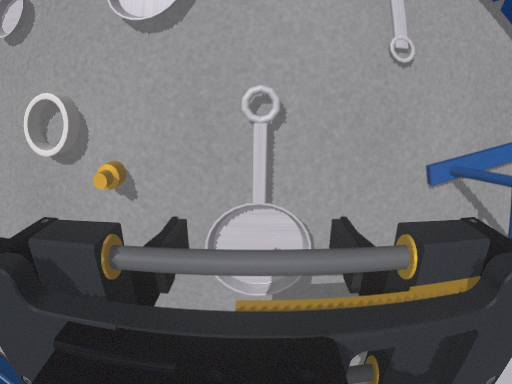

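View pics/s1.png

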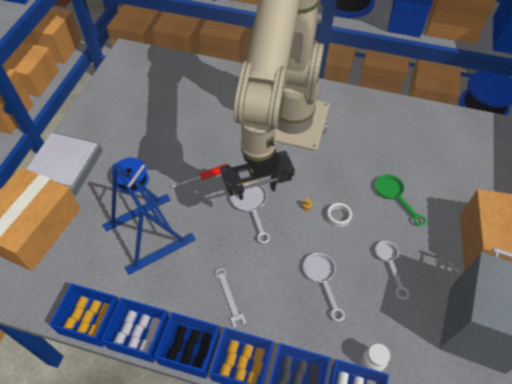

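Wrist view: the large pan's eye is at (261,105), its handle runs straight down to (260,200), and the rim is centred near column 259. This is the steel pan with 120 mm bowl.

Run:
```python
from h import *
w=ld("w1");sc=ld("s1")
crop(w["img"],200,75,320,205,4.6,"pics/c5.png")
crop(sc["img"],220,170,290,250,7,"pics/c6.png")
for v in (130,150,170,190):
    row=w["img"][v,230:290].astype(int).sum(1);b=np.median(row[:15]);m=np.nonzero(row>b+60)[0]+230
    if len(m):
        u=(m.min()+m.max())/2;print(v,m.min(),m.max(),onz(w,u,v,.018,w))
print("eye",onz(w,261,105,.016,w))
```

```text
130 254 265 [0.4819 0.0167 0.018 ]
150 253 265 [0.465 0.006 0.018]
170 253 264 [ 0.4478 -0.0049  0.018 ]
190 253 264 [ 0.4303 -0.0167  0.018 ]
eye [0.5032 0.0293 0.016 ]
```

View pics/c5.png

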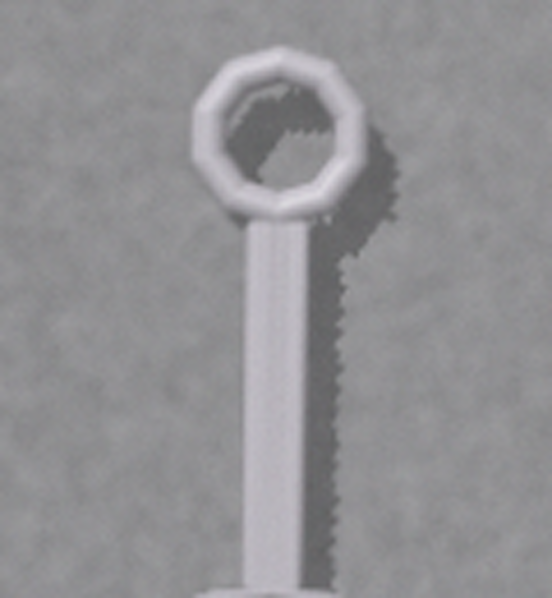

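View pics/c6.png

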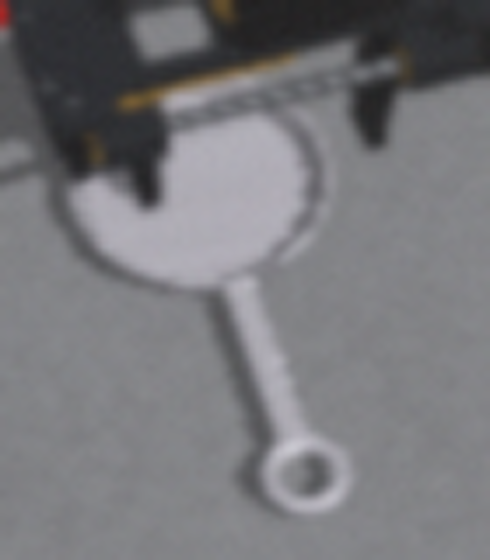

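Run:
```python
from h import *
plan([.4436,-.0092,.004],panR(33)@FL)
```

```text
pos [ 0.4409 -0.0119  0.1509] t 1.12 dist mm 146.98294444051282 deg 0.9745494665798125 rows 4 each [0.023, -0.005, 0.918, 0.0, -0.0, 0.002]
```

```bash
python3 -m inch '[[0.023,-0.005,0.918,0,0,0.002],[0.023,-0.005,0.918,0,0,0.002],[0.023,-0.005,0.918,0,0,0.002],[0.023,-0.005,0.7,0,0,0.002],[0,0,0.2,0,0,0]]' 1
python3 - <<'E'
from h import *
plan([.4436,-.0092,.004],panR(33)@FL)
E
```

```text
time: 1.75
ee_pos: [0.4429, -0.0094, 0.0032]
eef_rot: [0.959, 0.284, -0.001, -0.0]
ft_force: [-0.3, -0.4, 1.2]
width: 0.0871
pos [ 0.4429 -0.0094  0.0032] t 1.75 dist mm 1.1154061098796495 deg 0.13205884182594124 rows 1 each [0.018, 0.004, -0.021, -0.0, 0.001, -0.0]
```

```bash
python3 -m inch '[[0,0,0,0,0,0],[0,0,0,0,0,0],[0,0,0,0,0,0],[0,0,0,0,0,0]]' -1 60; python3 -m inch '[[0,0,0,0,0,0],[0,0,-1,0,0,0],[0,0,-1,0,0,0],[0,0,-0.5,0,0,0]]'
python3 - <<'E'
from h import *
s=read_state();print(s["joint_positions"])
snap("wrist","w2")
E
```

```text
time: 2.25
ee_pos: [0.4434, -0.0091, 0.005]
eef_rot: [0.959, 0.283, 0.001, 0.0]
ft_force: [-0.4, 0.1, -0.0]
width: 0.0548
time: 2.75
ee_pos: [0.4438, -0.0091, 0.1066]
eef_rot: [0.959, 0.283, 0.001, 0.0]
ft_force: [-0.1, -0.3, -0.7]
width: 0.0151
[-0.0665  0.0408 -0.0164  2.0606  0.0008  1.0375 -1.0802]
```

View pics/w2.png

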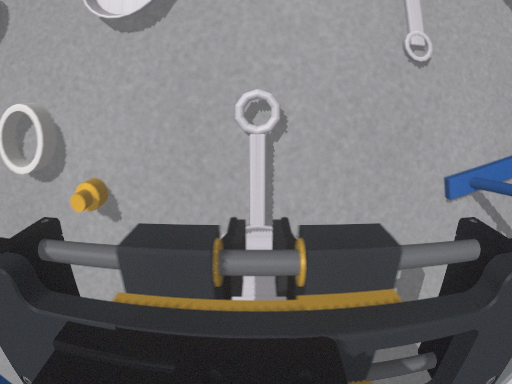

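Gripped at 15.1 mm wide, with the eye at wrist (257,112). The fingers were still closing when the lift began, so I need to measure where the pan sits in the grip.

```bash
cat >> h.py <<'E'
def wtool(c,u,v,d=None):
    x=(u-c["cx"])/c["fx"];y=(v-c["cy"])/c["fy"];r=max(np.hypot(x,y),1e-9)
    if d is None: d=c["depth"][int(round(v)),int(round(u))]
    q=np.array([np.tan(r)*x/r,np.tan(r)*y/r,1.])*d
    T=c["tool_from_camera"];return T[:3,:3]@q+T[:3,3]
E
python3 - <<'E'
from h import *
w=ld("w2")
crop(w["img"],200,75,320,235,3.7,"pics/c7.png")
for u,v in((257,94),(239,112),(276,112),(257,130),(257,150),(258,180),(258,210),(257,240),(257,112)):
    print(u,v,wtool(w,u,v))
E
```

```text
257 94 [ 0.0858 -0.0012  0.0891]
239 112 [ 0.0707 -0.0163  0.0897]
276 112 [0.0707 0.0147 0.0904]
257 130 [ 0.0554 -0.0012  0.0895]
257 150 [ 0.0382 -0.0013  0.0899]
258 180 [ 0.012  -0.0004  0.0893]
258 210 [-0.0162 -0.0004  0.0904]
257 240 [-0.0526 -0.0014  0.1036]
257 112 [ 0.0703 -0.0013  0.1082]
```

View pics/c7.png

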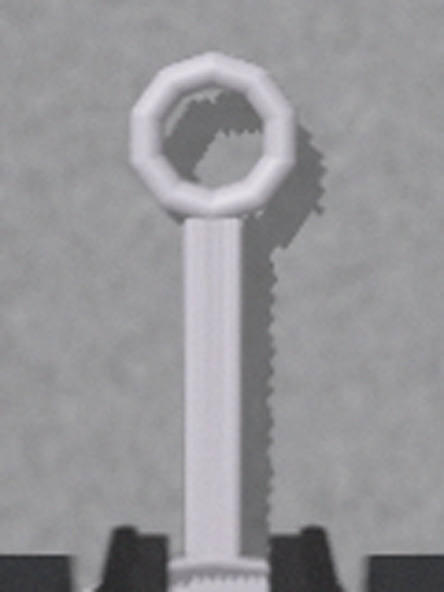

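The pan is still on the bench: the ring top is at world z ≈ 0.0175. The fingers missed because they are slow, about 80 mm/s. I'll open partway, go back down and close with more time.

```bash
python3 -m inch '[[0,0,0,0,0,0],[0,0,0,0,0,0],[0,0,0,0,0,0],[0,0,0,0,0,0]]' 0 60; python3 -m inch '[[0,0,0.9,0,0,0],[0,0,0.9,0,0,0],[0,0,0.7,0,0,0],[0,0,0,0,0,0]]'
python3 - <<'E'
from h import *
plan([.4428,-.0095,.004],panR(33)@FL)
E
```

```text
time: 3.3
ee_pos: [0.4427, -0.0092, 0.1038]
eef_rot: [0.959, 0.283, -0.0, -0.0]
ft_force: [0.2, -0.1, -0.2]
width: 0.0407
time: 3.8
ee_pos: [0.4418, -0.0092, 0.0031]
eef_rot: [0.959, 0.283, -0.002, -0.0]
ft_force: [-0.1, 0.6, 0.5]
width: 0.0435
pos [ 0.4418 -0.0092  0.0031] t 3.8 dist mm 1.3257336124766765 deg 0.21103846735627935 rows 1 each [0.016, 0.02, -0.022, -0.001, 0.001, -0.001]
```

```bash
python3 -m inch '[[0,0,0,0,0,0],[0,0,0,0,0,0],[0,0,0,0,0,0],[0,0,0,0,0,0],[0,0,0,0,0,0]]' -1 60; python3 -m inch '[[0,0,0,0,0,0]]'
```

```text
time: 4.42
ee_pos: [0.4432, -0.0091, 0.0047]
eef_rot: [0.959, 0.283, 0.0, 0.0]
ft_force: [0.6, 0.5, 2.6]
width: 0.0131
time: 4.55
ee_pos: [0.4432, -0.0091, 0.0046]
eef_rot: [0.959, 0.283, 0.0, 0.0]
ft_force: [0.0, 0.6, 3.5]
width: 0.0131
```

```bash
python3 -m inch '[[0,0,-0.5,0,0,0],[0,0,-0.8,0,0,0],[0,0,-1,0,0,0],[0,0,-1,0,0,0],[0,0,0,0,0,0]]'
python3 - <<'E'
from h import *
s=read_state();print(s["joint_positions"],s["ft_force"],s["torque"])
w,s=snap("wrist","w3")
for u,v in((257,84),(239,102),(276,102),(257,120),(258,140),(258,170),(258,200)):
    print(u,v,wtool(w,u,v))
E
```

```text
time: 5.18
ee_pos: [0.4447, -0.0091, 0.1389]
eef_rot: [0.959, 0.283, 0.002, 0.001]
ft_force: [0.1, 0.6, -2.3]
width: 0.0133
[-0.0672  0.0025 -0.0153  2.0249  0.0001  1.1091 -1.0795] [ 0.0923  0.5831 -2.3331] [ 0.0829 -0.0458  0.0236]
257 84 [ 0.0866 -0.0007 -0.0143]
239 102 [ 0.0778 -0.0097 -0.0119]
276 102 [0.0799 0.0175 0.1395]
257 120 [ 0.0615 -0.0015  0.14  ]
258 140 [ 0.0586 -0.0002 -0.0119]
258 170 [ 0.0435 -0.0002 -0.0141]
258 200 [ 0.0272 -0.0002 -0.013 ]
```

View pics/w3.png

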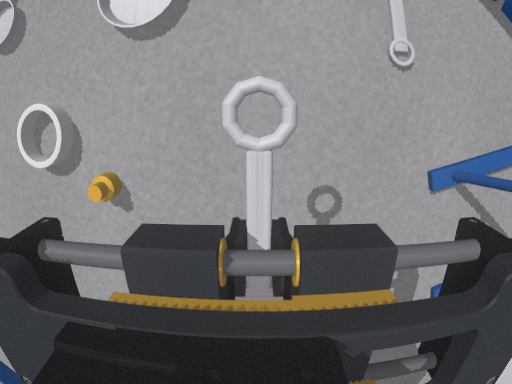

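Held. The eye is centred at wrist (260,115), level with the grip as expected. Next, plan the pre-hook pose.

```bash
cat >> h.py <<'E'
def wplane(c,u,v,zt):
    "point in tool coords on plane tool z=zt"
    a=wtool(c,u,v,.1);b=wtool(c,u,v,.3);return a+(zt-a[2])/(b[2]-a[2])*(b-a)
def hook_pose(dist,eye_t,dx=0,dy=0,tilt=0):
    "TCP pose putting eye at dist along prong; tilt deg extra about pan y"
    Rt=HR@R.from_euler('y',tilt,degrees=True).as_matrix()@FL
    e=ROOT+zh*dist+xh*dx+yh*dy
    return e-Rt@np.asarray(eye_t),Rt
E
python3 - <<'E'
from h import *
w=ld("w3");e=wplane(w,260,114.5,-.0095);print(e)
for d in(.12,.04):
    p,Rt=hook_pose(d,e);print(d,p);plan(p,Rt)
plan([.4,-.05,.33],panR(20)@FL)
E
```

```text
[ 0.0714  0.0008 -0.0095]
0.12 [ 0.4908 -0.2345  0.2817]
pos [ 0.4435 -0.0092  0.137 ] t 5.22 dist mm 271.93725249509754 deg 85.72754916365517 rows 10 each [0.238, 0.664, -0.246, -0.025, 0.032, 0.059]
0.04 [ 0.5327 -0.2725  0.2251]
pos [ 0.4435 -0.0092  0.137 ] t 5.22 dist mm 291.6615591275873 deg 85.72754916365517 rows 10 each [0.295, 0.738, -0.062, -0.025, 0.032, 0.059]
pos [ 0.4435 -0.0092  0.137 ] t 5.22 dist mm 202.04082628645557 deg 12.875854451843626 rows 6 each [-0.239, 0.068, -0.805, 0.0, -0.0, 0.018]
```

```bash
python3 -m inch '[[0,0,-1,0,0,0],[0,0,-1,0,0,0],[0,0,-1,0,0,0]]'
python3 - <<'E'
from h import *
p,Rt=hook_pose(.14,[.0714,.0008,-.0095]);plan(p,Rt)
E
```

```text
time: 5.6
ee_pos: [0.4422, -0.0092, 0.2558]
eef_rot: [0.959, 0.283, -0.001, -0.0]
ft_force: [1.4, 0.0, -2.2]
width: 0.0128
pos [ 0.4422 -0.0092  0.2558] t 5.6 dist mm 222.75139738334002 deg 85.88809824133595 rows 10 each [0.124, 0.591, -0.008, -0.024, 0.032, 0.059]
```

```bash
python3 -m inch '[[0.124,0.591,-0.008,-0.024,0.032,0.059],[0.124,0.591,-0.008,-0.024,0.032,0.059],[0.124,0.591,-0.008,-0.024,0.032,0.059],[0.124,0.591,-0.008,-0.024,0.032,0.059],[0.124,0.591,-0.008,-0.024,0.032,0.059]]'
python3 - <<'E'
from h import *
s=read_state();print(s["joint_positions"])
p,Rt=hook_pose(.14,[.0714,.0008,-.0095]);plan(p,Rt)
E
```

```text
time: 6.22
ee_pos: [0.5011, -0.1119, 0.2681]
eef_rot: [0.979, -0.028, 0.191, 0.072]
ft_force: [0.2, -0.4, -1.8]
width: 0.0132
[ 0.0546 -0.2383 -0.0163  2.0223  0.1612  0.9744 -1.6545]
pos [ 0.5011 -0.1119  0.2681] t 6.22 dist mm 118.34772432807743 deg 42.85990513914489 rows 5 each [0.127, 0.59, -0.017, -0.025, 0.032, 0.059]
```

```bash
python3 -m inch '[[0.127,0.59,-0.017,-0.025,0.032,0.059],[0.127,0.59,-0.017,-0.025,0.032,0.059],[0.127,0.59,-0.017,-0.025,0.032,0.059],[0.127,0.59,-0.017,-0.025,0.032,0.059],[0.127,0.59,-0.017,-0.025,0.032,0.059]]'; python3 -m inch '[[0,0,0,0,0,0]]';python3 - <<'E'
from h import *
w,s=snap("wrist","w4");snap("scene","s4");snap("side","d4");s=read_state();print(s["joint_positions"])
p,Rt=hook_pose(.14,[.0714,.0008,-.0095]);plan(p,Rt)
E
```

```text
time: 6.85
ee_pos: [0.4802, -0.2249, 0.2957]
eef_rot: [0.862, -0.334, 0.356, 0.138]
ft_force: [0.2, -0.5, -2.2]
width: 0.013
time: 6.98
ee_pos: [0.4797, -0.2248, 0.2954]
eef_rot: [0.863, -0.332, 0.355, 0.139]
ft_force: [0.9, 0.2, -2.0]
width: 0.013
[ 0.3325 -0.3879 -0.2263  2.2171  0.5492  0.7195 -2.5185]
pos [ 0.4814 -0.2239  0.2972] t 7.12 dist mm 2.134426245043576 deg 0.2790881444000384 rows 1 each [-0.027, 0.039, 0.024, -0.0, 0.001, 0.002]
```

View pics/w4.png

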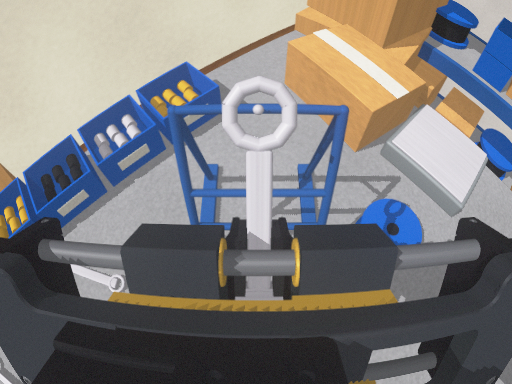

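View pics/d4.png

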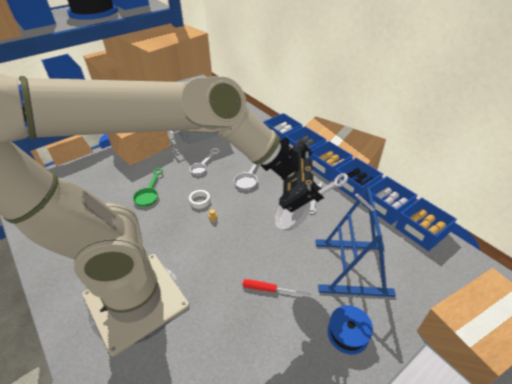

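View pics/s4.png

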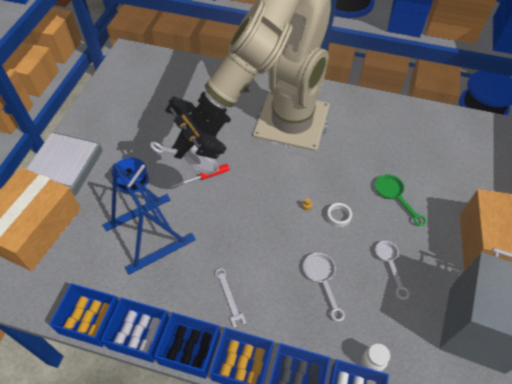

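Wrist view: the prong tip is at (258,109), seen through the eye centred at (260,115). I'll check the prong axis in tool coordinates.

Run:
```python
from h import *
w=ld("w4");crop(w["img"],210,65,310,165,6,"pics/c8.png")
for u,v in ((258,109),(258,107),(257,111),(258,110)): print(wtool(w,u,v))
print(wplane(w,258,109,.0515),wplane(w,260,115,-.0095))
```

```text
[ 0.0723 -0.0017  0.053 ]
[ 0.0737 -0.0017  0.0538]
[ 0.0708 -0.0024  0.0528]
[ 0.0716 -0.0017  0.0515]
[ 0.0723 -0.0017  0.0515] [ 0.0698 -0.0005 -0.0095]
```

View pics/c8.png

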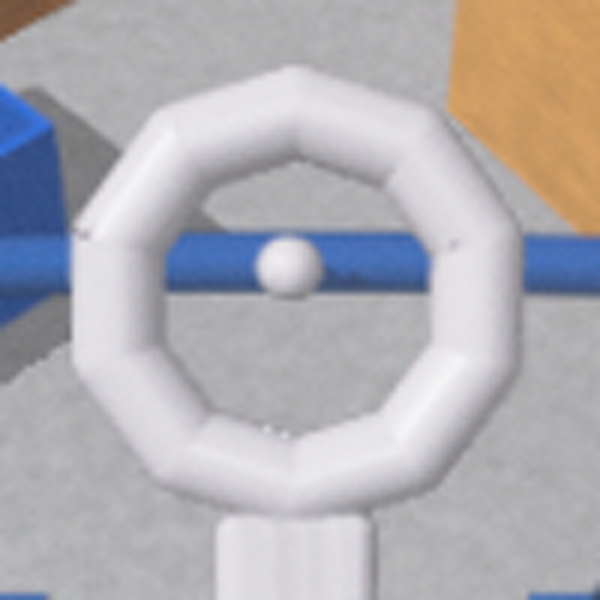

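```bash
python3 -m inch '[[0.02,-0.02,0.8,0,0,0],[0,0,0.7,0,0,0]]'
python3 - <<'E'
from h import *
s=read_state();print(s["joint_positions"],s["ft_force"])
for d in (.03,.02):
    p,Rt=hook_pose(d,[.0714,.0004,-.0095]);plan(p,Rt)
E
```

```text
time: 7.38
ee_pos: [0.515, -0.2519, 0.2556]
eef_rot: [0.863, -0.331, 0.357, 0.137]
ft_force: [0.5, -0.0, -2.4]
width: 0.0131
[ 0.4685 -0.2469 -0.3019  2.2072  0.6293  0.5779 -2.5826] [ 0.5049 -0.0119 -2.4274]
pos [ 0.515  -0.2519  0.2556] t 7.38 dist mm 50.81392572768492 deg 0.26485588841972907 rows 2 each [-0.031, 0.048, 0.633, -0.001, 0.0, 0.001]
pos [ 0.515  -0.2519  0.2556] t 7.38 dist mm 60.780859458579855 deg 0.26485588841972907 rows 2 each [-0.031, 0.048, 0.758, -0.001, 0.0, 0.001]
```

Joint 7 is at -2.58, close to its -2.6 limit. I'll roll the pan a few degrees about the prong axis, which the round eye allows, to gain margin while advancing.

```bash
cat >> h.py <<'E'
def hook_roll(dist,eye_t,roll,dx=0,dy=0):
    Rt=HR@FL@R.from_euler('z',roll,degrees=True).as_matrix()
    return ROOT+zh*dist+xh*dx+yh*dy-Rt@np.asarray(eye_t),Rt
E
python3 - <<'E'
from h import *
p,Rt=hook_roll(.055,[.0714,.0004,-.0095],-10);plan(p,Rt,2)
E
```

```text
pos [ 0.515  -0.2519  0.2556] t 7.38 dist mm 30.320824168268476 deg 9.7855422815708 rows 2 each [-0.028, 0.202, 0.32, -0.001, 0.0, -0.041]
```

```bash
python3 -m inch '[[-0.028,0.202,0.32,-0.001,0,-0.041],[-0.028,0.202,0.32,-0.001,0,-0.041]]'
python3 - <<'E'
from h import *
s=read_state();print(s["joint_positions"],s["ft_force"])
w,s=snap("wrist","w5")
for d in (.055,.02,):
    p,Rt=hook_roll(d,[.0714,.0004,-.0095],-10);plan(p,Rt)
E
```

```text
time: 7.62
ee_pos: [0.5158, -0.2761, 0.2359]
eef_rot: [0.888, -0.255, 0.342, 0.17]
ft_force: [0.2, -0.5, -1.3]
width: 0.013
[ 0.4731 -0.202  -0.2585  2.2186  0.6858  0.5208 -2.4288] [ 0.1854 -0.4517 -1.2675]
pos [ 0.5149 -0.2774  0.2346] t 7.67 dist mm 3.289479576617308 deg 0.5317321710578928 rows 1 each [0.044, -0.061, -0.033, 0.002, 0.002, 0.003]
pos [ 0.5149 -0.2774  0.2346] t 7.67 dist mm 33.84610839883151 deg 0.5317321710578928 rows 1 each [0.048, -0.065, 0.842, 0.002, 0.002, 0.003]
```

View pics/w5.png

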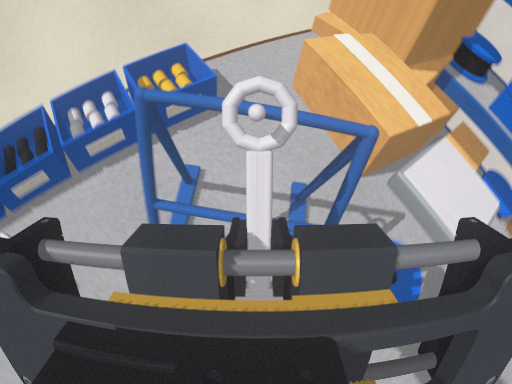

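The prong is through the eye: tip at (257,112), ring centre at (260,114). Advancing.

```bash
python3 -m inch '[[0.024,-0.033,0.43,0,0,0],[0.024,-0.033,0.43,0,0,0],[0,0,0,0,0,0]]'
python3 - <<'E'
from h import *
s=read_state();print(s["joint_positions"],s["ft_force"])
w,s=snap("wrist","w6")
for d in (.02,):
    p,Rt=hook_roll(d,[.0714,.0004,-.0095],-10);plan(p,Rt)
E
```

```text
time: 8.05
ee_pos: [0.5361, -0.2907, 0.2125]
eef_rot: [0.888, -0.258, 0.342, 0.169]
ft_force: [-0.3, -0.0, -2.2]
width: 0.013
[ 0.5065 -0.1105 -0.2767  2.1965  0.7927  0.4713 -2.5276] [-0.3106 -0.0372 -2.2054]
pos [ 0.5361 -0.2905  0.2132] t 8.1 dist mm 2.34789211768184 deg 0.24847554360165275 rows 1 each [-0.03, 0.039, 0.032, 0.002, 0.001, -0.001]
```

View pics/w6.png

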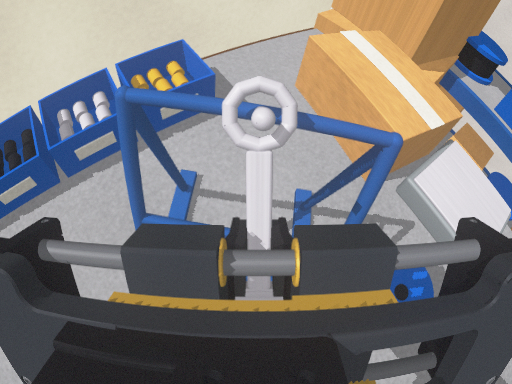

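```bash
python3 -m inch '[[0,0,0,0,0,0],[0,0,0,0,0,0],[0,0,0,0,0,0],[0,0,0,0,0,0],[0,0,0,0,0,0]]' 1; python3 -m inch '[[0,0,-0.7,0,0,0],[0,0,-1,0,0,0],[0,0,-1,0,0,0],[0,0,-1,0,0,0]]'
python3 - <<'E'
from h import *
s=read_state();print(s["joint_positions"],s["ft_force"])
w,s=snap("wrist","w7");snap("side","d7");snap("scene","s7")
E
```

```text
time: 8.72
ee_pos: [0.5359, -0.2911, 0.2138]
eef_rot: [0.887, -0.258, 0.343, 0.17]
ft_force: [0.1, 0.2, 0.0]
width: 0.055
time: 9.22
ee_pos: [0.4579, -0.2196, 0.3192]
eef_rot: [0.887, -0.258, 0.343, 0.17]
ft_force: [1.4, 0.5, 0.2]
width: 0.0862
[ 0.3895 -0.4676 -0.2625  2.218   0.4589  0.7651 -2.2557] [1.4147 0.5207 0.2311]
```

View pics/w7.png

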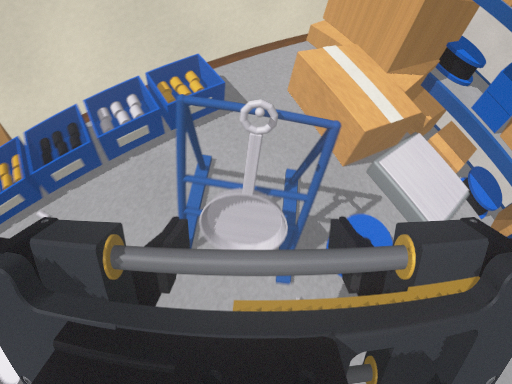

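View pics/d7.png

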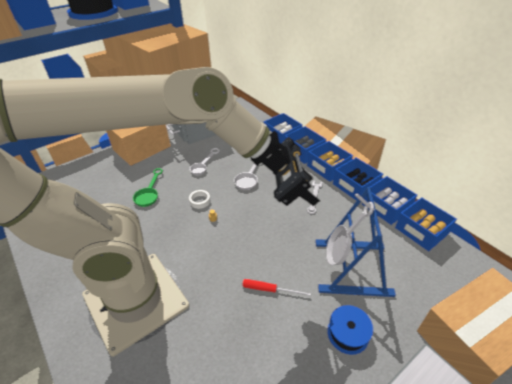

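View pics/s7.png

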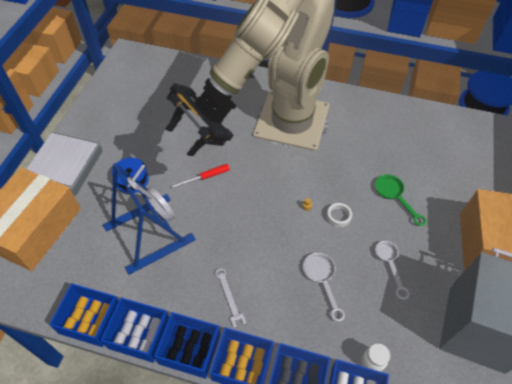

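The large pan hangs on the prong and leans on the cross bars: eye at wrist (259,115), bowl at (243,222), side view bowl at (340,243). Now the medium pan.

Run:
```python
from h import *
plan([.605,.245,.15],panR(33)@FL)
```

```text
pos [ 0.4591 -0.2197  0.3205] t 9.38 dist mm 516.0364775663636 deg 78.03901038290014 rows 14 each [0.149, -0.945, 0.253, 0.019, -0.021, -0.037]
```

```bash
python3 -m inch '[[0.149,-0.945,0.253,0.019,-0.021,-0.037],[0.149,-0.945,0.253,0.019,-0.021,-0.037],[0.149,-0.945,0.253,0.019,-0.021,-0.037],[0.149,-0.945,0.253,0.019,-0.021,-0.037],[0.149,-0.945,0.253,0.019,-0.021,-0.037]]' 0;python3 -m inch '[[0.149,-0.945,0.253,0.019,-0.021,-0.037],[0.149,-0.945,0.253,0.019,-0.021,-0.037],[0.149,-0.945,0.253,0.019,-0.021,-0.037],[0.149,-0.945,0.253,0.019,-0.021,-0.037],[0.149,-0.945,0.253,0.019,-0.021,-0.037]]'
python3 - <<'E'
from h import *
print(read_state()["joint_positions"])
plan([.605,.245,.15],panR(33)@FL)
E
```

```text
time: 10.0
ee_pos: [0.5865, -0.0799, 0.2644]
eef_rot: [0.965, -0.064, 0.227, 0.115]
ft_force: [-0.6, -0.6, 0.2]
width: 0.0473
time: 10.62
ee_pos: [0.6323, 0.0976, 0.1943]
eef_rot: [0.985, 0.133, 0.1, 0.053]
ft_force: [0.6, -0.6, 0.3]
width: 0.0435
[ 0.0724  0.2726 -0.4407  1.6372  0.2933  1.0976 -1.7601]
pos [0.6323 0.0976 0.1943] t 10.62 dist mm 156.3153499814734 deg 21.857807904571025 rows 5 each [0.135, -0.754, 0.175, 0.015, -0.015, -0.029]
```

```bash
python3 -m inch '[[0.135,-0.754,0.175,0.015,-0.015,-0.029],[0.135,-0.754,0.175,0.015,-0.015,-0.029],[0.135,-0.754,0.175,0.015,-0.015,-0.029],[0.135,-0.754,0.175,0.015,-0.015,-0.029],[0.135,-0.754,0.175,0.015,-0.015,-0.029]]'; python3 -m inch '[[0,0,0,0,0,0]]'
python3 - <<'E'
from h import *
w,s=snap("wrist","w8");print(s["ee_pos"],s["joint_positions"])
E
```

```text
time: 11.25
ee_pos: [0.6052, 0.2449, 0.1497]
eef_rot: [0.959, 0.283, 0.003, 0.001]
ft_force: [0.0, 0.2, 0.4]
width: 0.0436
time: 11.38
ee_pos: [0.6042, 0.2466, 0.1493]
eef_rot: [0.959, 0.284, 0.002, 0.001]
ft_force: [-0.2, -0.7, -0.8]
width: 0.0436
[0.6042 0.2466 0.1493] [-0.064   0.49   -0.5387  1.4562  0.2588  1.2614 -1.6245]
```

View pics/w8.png

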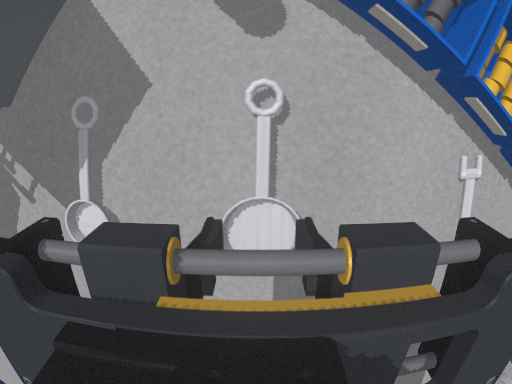

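Run:
```python
from h import *
w=ld("w8");crop(w["img"],230,70,300,200,5,"pics/c9.png")
P=[]
for v in (125,140,155,170,185):
    row=w["img"][v,235:295].astype(int).sum(1);b=np.median(row);m=np.nonzero(row>b+60)[0]+235
    q=onz(w,(m.min()+m.max())/2,v,.018,w);P.append(q);print(v,m.min(),m.max(),q)
d=P[0]-P[-1];print(np.degrees(np.arctan2(d[1],d[0])))
I=w["img"][78:120,244:286].astype(int).sum(2);m=np.argwhere(I>np.median(I)+50)
ys=m[m[:,0]<38]+[78,244];print("box",ys.min(0),ys.max(0))
print("eye",onz(w,264.5,97.5,.016,w),"medium bowl approx",onz(w,262,238,.018,w))
```

```text
125 257 269 [0.6551 0.2739 0.018 ]
140 257 268 [0.6423 0.2662 0.018 ]
155 256 268 [0.6294 0.2584 0.018 ]
170 256 268 [0.6166 0.25   0.018 ]
185 256 267 [0.6032 0.2419 0.018 ]
31.68527207967971
box [ 78 245] [114 282]
eye [0.6787 0.2875 0.016 ] medium bowl approx [0.5537 0.2089 0.018 ]
```

View pics/c9.png

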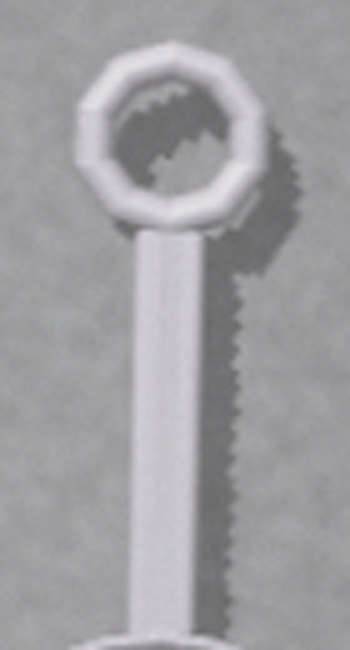

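Eye at wrist (264,97) and bowl at (262,238). The eye-to-bowl distance comes out at 147.7 mm against 147, so this is the medium pan.

Run:
```python
from h import *
plan([.6179,.2503,.004],panR(32)@FL,4)
```

```text
pos [0.6051 0.2449 0.15  ] t 11.43 dist mm 146.65663230791176 deg 0.8864369931126617 rows 4 each [0.082, 0.012, 0.913, 0.001, -0.001, 0.002]
```

```bash
python3 -m inch '[[0.1,0.012,0.913,0.001,-0.001,0.002],[0.1,0.012,0.913,0.001,-0.001,0.002],[0.1,0.012,0.913,0.001,-0.001,0.002],[0.03,0.012,0.7,0,0,0.002],[0,0,0.19,0,0,0]]'
python3 - <<'E'
from h import *
plan([.6179,.2503,.004],panR(32)@FL,1)
E
```

```text
time: 12.05
ee_pos: [0.6177, 0.2482, 0.0047]
eef_rot: [0.962, 0.273, -0.001, -0.0]
ft_force: [0.6, -1.6, 0.4]
width: 0.0433
pos [0.6177 0.2482 0.0047] t 12.05 dist mm 2.1862793407101337 deg 0.3103701420487387 rows 1 each [0.031, -0.041, 0.018, -0.0, 0.001, -0.002]
```

```bash
python3 -m inch '[[0.03,-0.04,0.01,0,0,0],[0,0,0,0,0,0],[0,0,0,0,0,0],[0,0,0,0,0,0],[0,0,0,0,0,0]]' -1 60; python3 -m inch '[[0,0,0,0,0,0]]'
```

```text
time: 12.68
ee_pos: [0.6189, 0.2525, 0.0074]
eef_rot: [0.962, 0.274, 0.001, -0.001]
ft_force: [0.1, -0.5, 2.3]
width: 0.0134
time: 12.8
ee_pos: [0.6189, 0.2525, 0.0072]
eef_rot: [0.962, 0.274, 0.001, -0.001]
ft_force: [1.4, 0.4, 3.4]
width: 0.0132
```

```bash
python3 -m inch '[[0,0,-0.5,0,0,0],[0,0,-0.8,0,0,0],[0,0,-1,0,0,0],[0,0,-1,0,0,0],[0,0,-1,0,0,0]]'
python3 - <<'E'
from h import *
w,s=snap("wrist","w9");print(s["ee_pos"],s["joint_positions"],s["ft_force"])
crop(w["img"],200,60,320,220,3.7,"pics/c10.png")
for u,v in((258,82),(240,110),(258,180),(258,200)):
    print(u,v,wtool(w,u,v))
E
```

```text
time: 13.42
ee_pos: [0.6179, 0.2522, 0.1812]
eef_rot: [0.962, 0.274, 0.001, -0.001]
ft_force: [0.1, -0.4, -0.8]
width: 0.0129
[0.6179 0.2522 0.1812] [-0.0788  0.5009 -0.5342  1.3703  0.2529  1.3365 -1.6318] [ 0.1295 -0.441  -0.7943]
258 82 [ 0.0881 -0.0002 -0.0083]
240 110 [ 0.0712 -0.0212  0.1825]
258 180 [ 0.037  -0.0002 -0.0089]
258 200 [ 0.0265 -0.0002 -0.011 ]
```

View pics/c10.png

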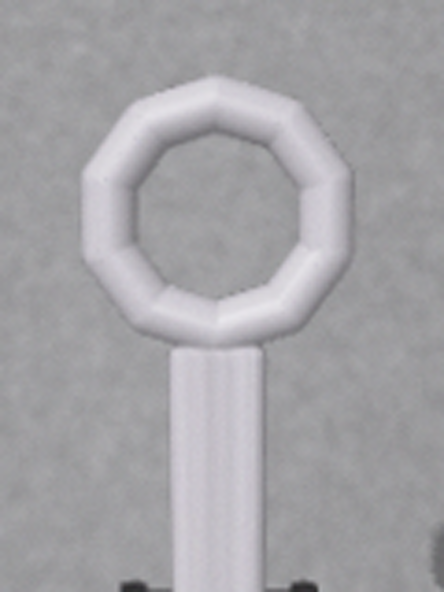

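Held. Eye at wrist (258,117).

Run:
```python
from h import *
w=ld("w9");e=wplane(w,258.4,117.3,-.0047);print(e)
p,Rt=hook_roll(.19,e,-12);print(p);plan(p,Rt)
```

```text
[ 0.0698 -0.     -0.0047]
[ 0.4429 -0.2118  0.3368]
pos [0.6198 0.2534 0.1875] t 13.47 dist mm 519.6869746618444 deg 75.06584367594355 rows 14 each [-0.304, 0.903, -0.263, -0.019, 0.02, 0.035]
```

```bash
python3 -m inch '[[-0.304,0.903,-0.263,-0.019,0.02,0.035],[-0.304,0.903,-0.263,-0.019,0.02,0.035],[-0.304,0.903,-0.263,-0.019,0.02,0.035],[-0.304,0.903,-0.263,-0.019,0.02,0.035],[-0.304,0.903,-0.263,-0.019,0.02,0.035]]';python3 -m inch '[[-0.304,0.903,-0.263,-0.019,0.02,0.035],[-0.304,0.903,-0.263,-0.019,0.02,0.035],[-0.304,0.903,-0.263,-0.019,0.02,0.035],[-0.304,0.903,-0.263,-0.019,0.02,0.035],[-0.304,0.903,-0.263,-0.019,0.02,0.035]]'
python3 - <<'E'
from h import *
print(read_state()["joint_positions"])
p,Rt=hook_roll(.19,[ 0.0698,0,-0.0047],-12);plan(p,Rt)
E
```

```text
time: 14.1
ee_pos: [0.6274, 0.0641, 0.2387]
eef_rot: [0.985, 0.091, 0.128, 0.066]
ft_force: [0.6, -0.5, -0.8]
width: 0.0136
time: 14.72
ee_pos: [0.5523, -0.1069, 0.2986]
eef_rot: [0.955, -0.097, 0.248, 0.129]
ft_force: [-0.2, -0.1, -0.5]
width: 0.0133
[ 0.255  -0.1847 -0.3155  1.963   0.346   0.9189 -1.9913]
pos [ 0.5523 -0.1069  0.2986] t 14.72 dist mm 156.28284849494943 deg 21.612813197223424 rows 5 each [-0.213, 0.72, -0.23, -0.015, 0.017, 0.028]
```

```bash
python3 -m inch '[[-0.213,0.72,-0.23,-0.015,0.017,0.028],[-0.213,0.72,-0.23,-0.015,0.017,0.028],[-0.213,0.72,-0.23,-0.015,0.017,0.028],[-0.213,0.72,-0.23,-0.015,0.017,0.028],[-0.213,0.72,-0.23,-0.015,0.017,0.028]]'
python3 - <<'E'
from h import *
print(read_state()["joint_positions"])
p,Rt=hook_roll(.13,[ 0.0698,0,-0.0047],-12);plan(p,Rt)
w,s=snap("wrist","w10")
E
```

```text
time: 15.35
ee_pos: [0.4478, -0.2131, 0.3354]
eef_rot: [0.893, -0.243, 0.337, 0.174]
ft_force: [-19.4, 0.8, 15.2]
width: 0.0133
[ 0.2728 -0.5004 -0.1846  2.2039  0.4886  0.8439 -2.2386]
pos [ 0.4478 -0.2131  0.3354] t 15.35 dist mm 55.972868692700516 deg 0.5136522083812518 rows 2 each [-0.029, 0.021, 0.699, 0.001, 0.002, -0.001]
```

View pics/w10.png

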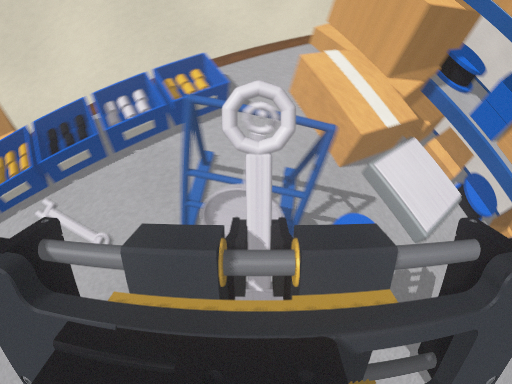

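Joint 2 reached its lower stop at this far-back pose, so I won't retreat this far again. Moving forward at once.

```bash
python3 -m inch '[[-0.02,0.01,0.5,0,0.001,0],[-0.02,0.01,0.7,0,0.001,0],[0,0,0,0,0,0]]'
python3 - <<'E'
from h import *
s=read_state();print(s["joint_positions"],s["ft_force"])
p,Rt=hook_roll(.13,[ 0.0698,0,-0.0047],-12);plan(p,Rt)
w,s=snap("wrist","w11");crop(w["img"],200,60,320,180,5,"pics/c11.png")
E
```

```text
time: 15.78
ee_pos: [0.4715, -0.235, 0.2985]
eef_rot: [0.893, -0.241, 0.337, 0.174]
ft_force: [-0.4, 0.5, -2.2]
width: 0.0131
[ 0.3049 -0.4061 -0.1729  2.2261  0.5462  0.7246 -2.2796] [-0.4261  0.5462 -2.2171]
pos [ 0.4715 -0.235   0.2985] t 15.78 dist mm 7.336281072806968 deg 0.4011304609488638 rows 1 each [0.016, 0.054, 0.175, 0.001, 0.003, 0.0]
```

View pics/c11.png

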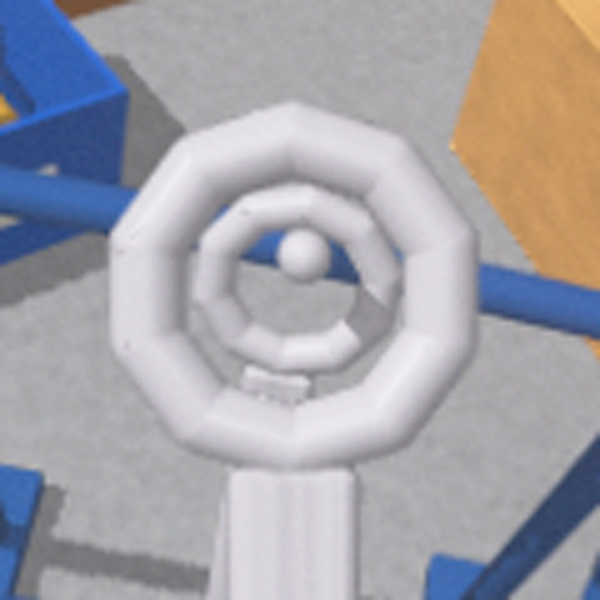

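The prong tip is at wrist (260.6,110.8), inside the held eye centred at (258.8,116.8). The large pan's eye is visible behind it.

Run:
```python
from h import *
w=ld("w11");print(wtool(w,260.6,110.8),wplane(w,260.6,110.8,.053),wplane(w,258.8,116.8,-.0047))
p,Rt=hook_roll(.055,[ 0.0698,0,-0.0047],-12);plan(p,Rt)
```

```text
[0.0712 0.0002 0.0532] [0.0712 0.0002 0.053 ] [ 0.069  -0.0011 -0.0047]
pos [ 0.4718 -0.2347  0.2999] t 15.82 dist mm 82.9639133703178 deg 0.2984608539996839 rows 3 each [-0.001, 0.02, 0.691, 0.0, 0.001, 0.0]
```

```bash
python3 -m inch '[[0.03,0.03,0.7,0,0,0],[0.02,0.02,0.7,0,0,0],[0,0.01,0.7,0,0,0],[0,0,0,0,0,0]]'
python3 - <<'E'
from h import *
s=read_state();print(s["joint_positions"],s["ft_force"])
p,Rt=hook_roll(.045,[ 0.0698,0,-0.0047],-12);plan(p,Rt)
w,s=snap("wrist","w12");crop(w["img"],200,60,320,180,5,"pics/c12.png");snap("side","d12")
c=ld("d12");crop(c["img"],260,150,420,300,4,"pics/c12b.png")
E
```

```text
time: 16.32
ee_pos: [0.5158, -0.2774, 0.2417]
eef_rot: [0.893, -0.241, 0.338, 0.174]
ft_force: [-0.3, 0.3, -0.8]
width: 0.0127
[ 0.3747 -0.2099 -0.1643  2.2125  0.6889  0.5433 -2.3874] [-0.3033  0.2707 -0.7764]
pos [ 0.5158 -0.2774  0.2417] t 16.32 dist mm 8.769654362222512 deg 0.31602077894579256 rows 1 each [-0.053, -0.002, 0.213, 0.001, 0.003, 0.0]
```

View pics/c12.png

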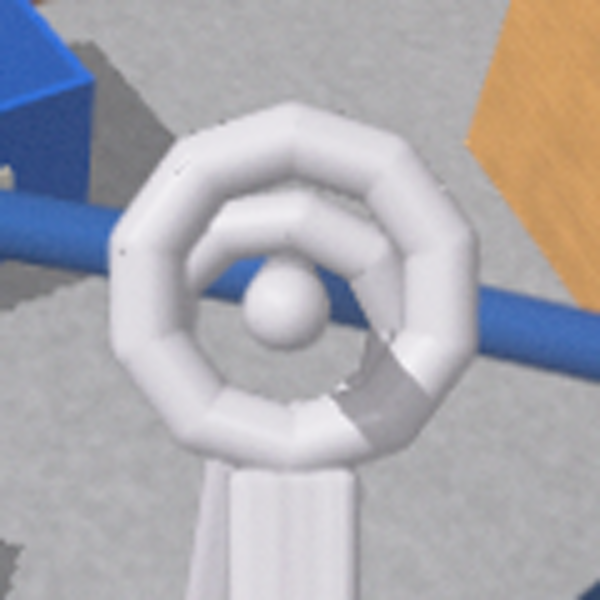

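View pics/c12b.png

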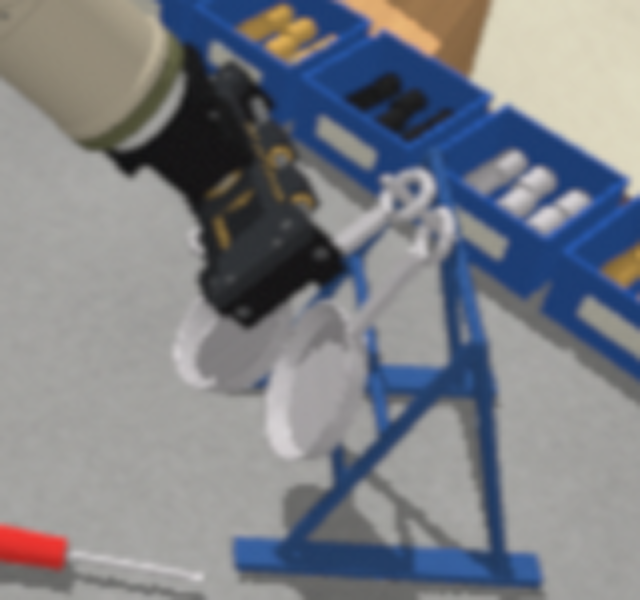

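```bash
python3 -m inch '[[-0.02,0,0.3,0,0,0],[0,0,0.1,0,0,0],[0,0,0,0,0,0]]'
python3 - <<'E'
from h import *
s=read_state();print(s["joint_positions"],s["ft_force"])
p,Rt=hook_roll(.035,[ 0.0698,0,-0.0047],-12);plan(p,Rt)
w,s=snap("wrist","w13");crop(w["img"],200,60,320,180,5,"pics/c13.png")
E
```

```text
time: 16.8
ee_pos: [0.5239, -0.2846, 0.2301]
eef_rot: [0.893, -0.241, 0.339, 0.174]
ft_force: [0.8, -0.7, -1.4]
width: 0.0133
[ 0.388  -0.1713 -0.1658  2.2084  0.7292  0.5112 -2.4221] [ 0.8278 -0.6906 -1.3769]
pos [ 0.5239 -0.2846  0.2301] t 16.8 dist mm 3.0723797126785426 deg 0.23709069569366806 rows 1 each [-0.042, 0.003, 0.065, 0.0, 0.002, 0.0]
```

View pics/c13.png

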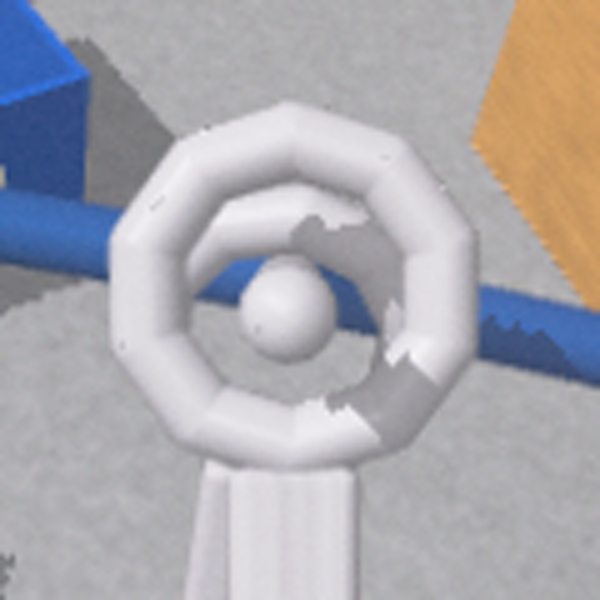

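```bash
python3 -m inch '[[0,0,0,0,0,0],[0,0,0,0,0,0],[0,0,0,0,0,0],[0,0,0,0,0,0],[0,0,0,0,0,0]]' 1; python3 -m inch '[[0,0,-0.7,0,0,0],[0,0,-0.9,0,0,0],[0,0,-0.8,0,0,0],[0,0,0,0,0,0]]'
python3 - <<'E'
from h import *
s=read_state();print(s["joint_positions"],s["ft_force"])
w,s=snap("wrist","w14");snap("side","d14");c=ld("d14");crop(c["img"],260,150,420,300,4,"pics/c14b.png")
plan([.495,.42,.15],panR(27)@FL)
E
```

```text
time: 17.48
ee_pos: [0.524, -0.2846, 0.2304]
eef_rot: [0.893, -0.241, 0.339, 0.174]
ft_force: [-0.2, 0.6, 0.2]
width: 0.0551
time: 17.98
ee_pos: [0.4744, -0.2384, 0.301]
eef_rot: [0.892, -0.24, 0.341, 0.174]
ft_force: [-0.0, -0.8, -0.6]
width: 0.0858
[ 0.3153 -0.4026 -0.173   2.2223  0.5445  0.7121 -2.2714] [-0.0279 -0.7962 -0.607 ]
pos [ 0.474  -0.2392  0.2983] t 18.07 dist mm 676.0483601971241 deg 71.48322468491048 rows 18 each [-0.063, -0.987, 0.043, 0.014, -0.016, -0.025]
```

View pics/w14.png

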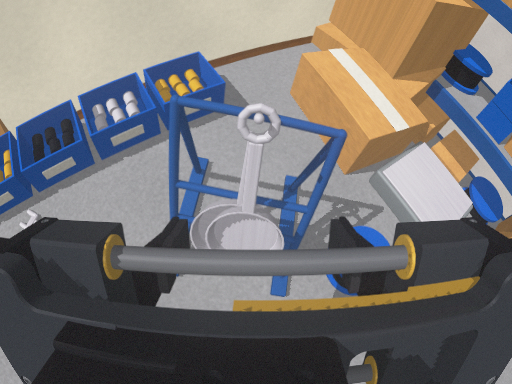

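View pics/c14b.png

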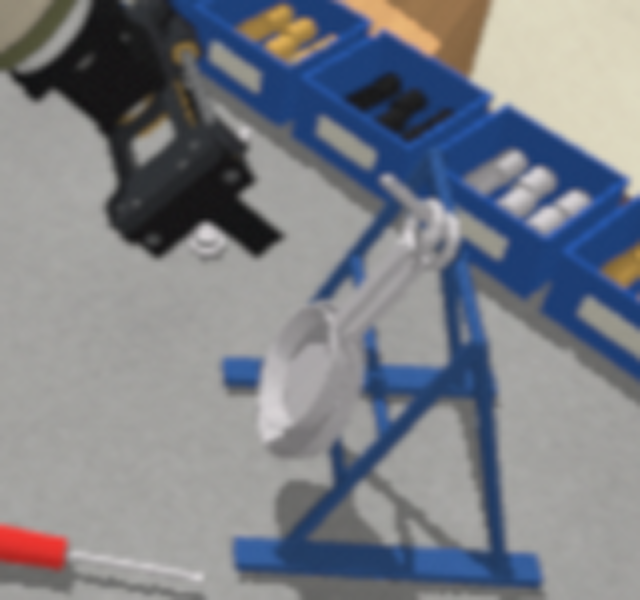

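Both pans hang on the prong, the medium in front of the large (side crop: eyes near (430,230), bowls nested at (315,380)). Before the small pan, I'll check how close the grey box is.

```bash
python3 - <<'E'
from h import *
sc=ld("s7");d=sc["depth"]
v,u=np.mgrid[150:384:2,300:512:2];P=np.array([dpt(sc,a,b) if d[b,a]>0 else [9,9,9] for a,b in zip(u.ravel(),v.ravel())])
m=(P[:,2]>.04)&(P[:,2]<.5)&(abs(P[:,0]-.5)<.25)&(P[:,1]>.35)
Q=P[m];print(len(Q));r=np.hypot(Q[:,0]-.5,Q[:,1]-.421);o=np.argsort(r)[:8];print(Q[o],r[o])
o=np.argsort(Q[:,1])[:5];print(Q[o])
E
python3 -m inch '[[-0.063,-0.987,0.043,0.014,-0.016,-0.025],[-0.063,-0.987,0.043,0.014,-0.016,-0.025],[-0.063,-0.987,0.043,0.014,-0.016,-0.025],[-0.063,-0.987,0.043,0.014,-0.016,-0.025],[-0.063,-0.987,0.043,0.014,-0.016,-0.025]]' 0;python3 -m inch '[[-0.063,-0.987,0.043,0.014,-0.016,-0.025],[-0.063,-0.987,0.043,0.014,-0.016,-0.025],[-0.063,-0.987,0.043,0.014,-0.016,-0.025],[-0.063,-0.987,0.043,0.014,-0.016,-0.025],[-0.063,-0.987,0.043,0.014,-0.016,-0.025]]'
python3 - <<'E'
from h import *
print(read_state()["joint_positions"])
plan([.49,.416,.16],panR(27)@FL)
E
```

```text
2183
[[0.5155 0.581  0.0494]
 [0.5124 0.5813 0.2251]
 [0.53   0.5791 0.156 ]
 [0.5135 0.5816 0.1478]
 [0.5246 0.5803 0.0824]
 [0.5097 0.582  0.1985]
 [0.515  0.5818 0.0623]
 [0.5186 0.5814 0.1215]] [0.1608 0.1608 0.1609 0.1612 0.1612 0.1613 0.1615 0.1615]
[[0.7497 0.4001 0.0781]
 [0.6931 0.5627 0.2011]
 [0.6902 0.5639 0.1209]
 [0.6928 0.5639 0.1732]
 [0.6876 0.5644 0.1587]]
time: 18.7
ee_pos: [0.5568, -0.0659, 0.2484]
eef_rot: [0.952, -0.11, 0.253, 0.13]
ft_force: [0.4, 0.1, -0.7]
width: 0.047
time: 19.32
ee_pos: [0.5804, 0.1232, 0.1979]
eef_rot: [0.983, 0.023, 0.161, 0.083]
ft_force: [-0.8, 0.2, 0.4]
width: 0.0432
[-0.0048  0.1246 -0.4792  1.8265  0.4098  1.0169 -2.1837]
pos [0.5804 0.1232 0.1979] t 19.32 dist mm 308.76282583363695 deg 31.930771528706067 rows 9 each [-0.065, -0.864, 0.002, 0.013, -0.015, -0.022]
```

```bash
python3 -m inch '[[-0.065,-0.864,0.002,0.013,-0.015,-0.022],[-0.065,-0.864,0.002,0.013,-0.015,-0.022],[-0.065,-0.864,0.002,0.013,-0.015,-0.022],[-0.065,-0.864,0.002,0.013,-0.015,-0.022],[-0.065,-0.864,0.002,0.013,-0.015,-0.022]]';python3 -m inch '[[-0.065,-0.864,0.002,0.013,-0.015,-0.022],[-0.065,-0.864,0.002,0.013,-0.015,-0.022],[-0.065,-0.864,0.002,0.013,-0.015,-0.022],[-0.065,-0.864,0.002,0.013,-0.015,-0.022],[0,0,0,0,0,0]]'
python3 - <<'E'
from h import *
w,s=snap("wrist","w15");print(s["ee_pos"],s["joint_positions"])
plan([.49,.416,.16],panR(27)@FL)
E
```

```text
time: 19.95
ee_pos: [0.5472, 0.2902, 0.1698]
eef_rot: [0.987, 0.14, 0.071, 0.036]
ft_force: [-0.3, 0.6, -0.5]
width: 0.0434
time: 20.58
ee_pos: [0.4892, 0.4176, 0.1606]
eef_rot: [0.973, 0.232, -0.003, -0.003]
ft_force: [-0.0, 0.9, -0.6]
width: 0.0437
[0.4892 0.4176 0.1606] [-0.2868  0.494  -0.6647  1.4593  0.3003  1.2936 -2.0776]
pos [0.4903 0.4161 0.1609] t 20.62 dist mm 0.9658046288389777 deg 0.47313852290154484 rows 1 each [-0.008, -0.002, 0.023, -0.003, 0.001, -0.002]
```

View pics/w15.png

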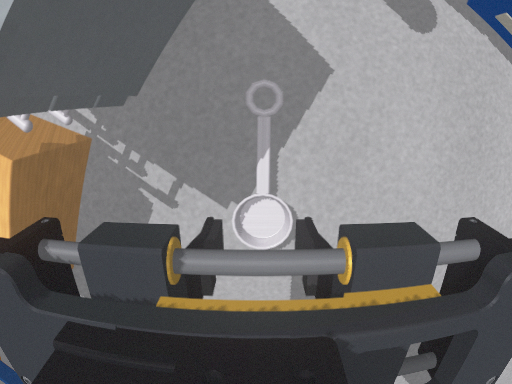

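Run:
```python
from h import *
w=ld("w15");crop(w["img"],220,70,310,260,3.1,"pics/c15.png")
I=cv2.medianBlur(w["img"],3)
for v in (125,135,145,155,165,175,185):
    row=I[v,240:290].astype(int).sum(1);b=np.median(row);m=np.nonzero(row>b+40)[0]+240
    if len(m): print(v,m.min(),m.max(),onz(w,(m.min()+m.max())/2,v,.018,w))
print("eye",onz(w,264.5,97.5,.016,w),"bowl",onz(w,263,221,.018,w))
```

```text
125 258 269 [0.5407 0.4394 0.018 ]
135 257 269 [0.5313 0.4351 0.018 ]
145 257 289 [0.5268 0.4213 0.018 ]
155 258 289 [0.5177 0.416  0.018 ]
165 257 281 [0.5062 0.4153 0.018 ]
175 257 268 [0.4935 0.4165 0.018 ]
185 256 289 [0.4886 0.402  0.018 ]
eye [0.5663 0.4512 0.016 ] bowl [0.4474 0.3923 0.018 ]
```

View pics/c15.png

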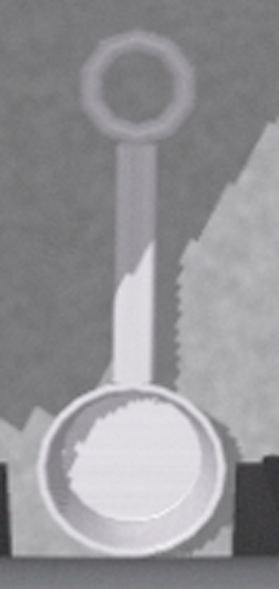

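Eye at wrist (264,98) and bowl at (262,221). The span is 132.7 mm against 134, so this is the small pan.

Run:
```python
from h import *
plan([.5017,.42,.004],panR(26.2)@FL,5)
```

```text
pos [0.4903 0.4161 0.1609] t 20.62 dist mm 157.35919691128464 deg 0.625073701590489 rows 5 each [0.061, 0.01, 0.784, -0.001, 0.0, 0.001]
```

```bash
python3 -m inch '[[0.1,0.01,0.95,-0.001,0,0.001],[0.1,0.01,0.95,-0.001,0,0.001],[0.1,0.01,0.95,-0.001,0,0.001],[0,0.01,0.75,0,0,0.001],[0,0.01,0.3,0,0,0]]'
python3 - <<'E'
from h import *
plan([.5017,.42,.004],panR(26.2)@FL,1)
E
```

```text
time: 21.25
ee_pos: [0.502, 0.4175, 0.0043]
eef_rot: [0.974, 0.226, -0.001, 0.001]
ft_force: [0.4, -0.8, 0.4]
width: 0.0436
pos [0.502  0.4175 0.0043] t 21.25 dist mm 2.521731026008514 deg 0.24836482447893501 rows 1 each [0.02, -0.059, 0.006, 0.001, 0.002, -0.001]
```

```bash
python3 -m inch '[[0,-0.015,0.03,0,0,0],[0,0,0,0,0,0],[0,0,0,0,0,0],[0,0,0,0,0,0],[0,0,0,0,0,0]]' -1 60; python3 -m inch '[[0,0,0,0,0,0]]'; python3 -m inch '[[0,0,-0.5,0,0,0],[0,0,-0.8,0,0,0],[0,0,-1,0,0,0],[0,0,-1,0,0,0],[0,0,-1,0,0,0]]'
python3 - <<'E'
from h import *
w,s=snap("wrist","w16");print(s["ee_pos"],s["joint_positions"],s["ft_force"])
crop(w["img"],200,60,320,220,3.7,"pics/c16.png")
for u,v in((258,84),(258,180),(258,200)):
    print(u,v,wtool(w,u,v))
E
```

```text
time: 21.88
ee_pos: [0.5022, 0.4207, 0.0065]
eef_rot: [0.974, 0.227, 0.001, 0.0]
ft_force: [0.8, 0.5, 2.9]
width: 0.0128
time: 22.0
ee_pos: [0.5022, 0.4207, 0.0063]
eef_rot: [0.974, 0.227, 0.001, 0.0]
ft_force: [1.7, 0.9, 1.8]
width: 0.013
time: 22.62
ee_pos: [0.5013, 0.4204, 0.1803]
eef_rot: [0.974, 0.227, 0.0, 0.0]
ft_force: [-0.1, 0.8, -1.9]
width: 0.0131
[0.5013 0.4204 0.1803] [-0.2983  0.5008 -0.6575  1.4048  0.3068  1.339  -2.0792] [-0.1357  0.7664 -1.8511]
258 84 [ 0.0868 -0.0004 -0.0124]
258 180 [ 0.0375 -0.0004 -0.0109]
258 200 [ 0.0264 -0.0004 -0.0107]
```

View pics/c16.png

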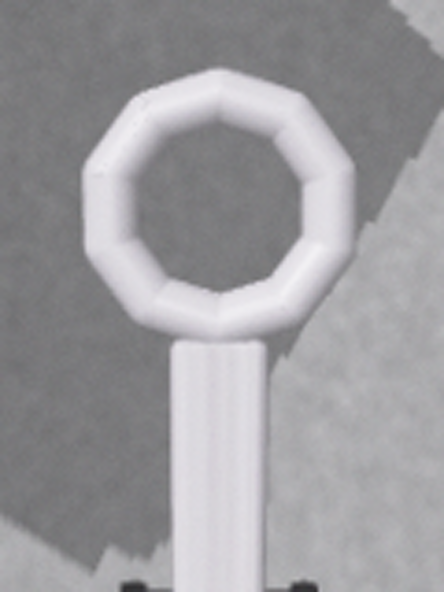

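Run:
```python
from h import *
w=ld("w16");e=wplane(w,259.2,115.7,-.0078);print(e)
p,Rt=hook_roll(.145,e,-12);print(p);plan(p,Rt);plan(p+[0,.06,.03],Rt)
```

```text
[ 0.0707  0.0003 -0.0078]
[ 0.4677 -0.2342  0.3021]
pos [0.5027 0.4222 0.1864] t 22.68 dist mm 667.3823247504805 deg 70.83017040183674 rows 18 each [-0.018, 0.972, -0.038, -0.014, 0.016, 0.025]
pos [0.5027 0.4222 0.1864] t 22.68 dist mm 614.8821333717312 deg 70.83017040183674 rows 16 each [-0.006, 1.007, -0.103, -0.016, 0.018, 0.028]
```

```bash
python3 -m inch '[[-0.006,0.95,-0.097,-0.015,0.017,0.026],[-0.006,0.95,-0.097,-0.015,0.017,0.026],[-0.006,0.95,-0.097,-0.015,0.017,0.026],[-0.006,0.95,-0.097,-0.015,0.017,0.026],[-0.006,0.95,-0.097,-0.015,0.017,0.026]]';python3 -m inch '[[-0.006,0.95,-0.097,-0.015,0.017,0.026],[-0.006,0.95,-0.097,-0.015,0.017,0.026],[-0.006,0.95,-0.097,-0.015,0.017,0.026],[-0.006,0.95,-0.097,-0.015,0.017,0.026],[-0.006,0.95,-0.097,-0.015,0.017,0.026]]'
python3 - <<'E'
from h import *
print(read_state()["joint_positions"])
p,Rt=hook_roll(.145,[ 0.0707,0.0003,-0.0078],-12);plan(p+[0,.06,.02],Rt)
E
```

```text
time: 23.3
ee_pos: [0.5627, 0.2417, 0.2088]
eef_rot: [0.989, 0.09, 0.105, 0.057]
ft_force: [0.0, 0.1, -1.1]
width: 0.0129
time: 23.92
ee_pos: [0.5644, 0.0581, 0.2576]
eef_rot: [0.971, -0.048, 0.205, 0.111]
ft_force: [0.3, 0.9, -1.9]
width: 0.0131
[ 0.0391 -0.0314 -0.4445  1.8801  0.4256  1.0448 -2.2477]
pos [0.5644 0.0581 0.2576] t 23.93 dist mm 259.6766634863707 deg 29.44516963236418 rows 7 each [-0.014, 0.932, -0.078, -0.014, 0.018, 0.027]
```

Run:
```python
from h import *
p,Rt=hook_roll(.14,[ 0.0707,0.0003,-0.0078],-18);plan(p+[0,.06,.01],Rt,8)
```

```text
pos [0.5644 0.0581 0.2576] t 23.93 dist mm 265.1312007207078 deg 25.194385965951405 rows 8 each [-0.066, 0.83, -0.024, -0.013, 0.015, 0.017]
```

```bash
python3 -m inch '[[-0.066,0.83,-0.024,-0.013,0.015,0.017],[-0.066,0.83,-0.024,-0.013,0.015,0.017],[-0.066,0.83,-0.024,-0.013,0.015,0.017],[-0.066,0.83,-0.024,-0.013,0.015,0.017],[-0.066,0.83,-0.024,-0.013,0.015,0.017]]'
python3 - <<'E'
from h import *
print(read_state()["joint_positions"])
p,Rt=hook_roll(.14,[ 0.0707,0.0003,-0.0078],-18);plan(p+[0,.06,.01],Rt);plan(p,Rt)
E
```

```text
time: 24.55
ee_pos: [0.5136, -0.0966, 0.29]
eef_rot: [0.934, -0.139, 0.286, 0.161]
ft_force: [0.4, 0.3, -1.2]
width: 0.0132
[ 0.1605 -0.2956 -0.3284  2.1079  0.4999  0.902  -2.2746]
pos [ 0.5136 -0.0966  0.29  ] t 24.55 dist mm 100.11975994336319 deg 9.53317968404633 rows 3 each [-0.066, 0.832, -0.028, -0.014, 0.015, 0.017]
pos [ 0.5136 -0.0966  0.29  ] t 24.55 dist mm 153.8016115378763 deg 9.53317968404633 rows 4 each [-0.014, 0.944, 0.184, -0.01, 0.011, 0.013]
```

```bash
python3 -m inch '[[-0.066,0.832,-0.028,-0.014,0.015,0.017],[-0.066,0.832,-0.028,-0.014,0.015,0.017],[-0.066,0.832,-0.028,-0.014,0.015,0.017]]'
python3 - <<'E'
from h import *
print(read_state()["joint_positions"])
p,Rt=hook_roll(.135,[ 0.0707,0.0003,-0.0078],-18);plan(p,Rt)
E
```

```text
time: 24.92
ee_pos: [0.4665, -0.1827, 0.3099]
eef_rot: [0.903, -0.193, 0.332, 0.193]
ft_force: [-0.1, -0.4, -1.2]
width: 0.0133
[ 0.2366 -0.4525 -0.2518  2.2307  0.5648  0.8233 -2.2946]
pos [ 0.4665 -0.1827  0.3099] t 24.93 dist mm 63.84530054948513 deg 0.16044862385121594 rows 2 each [0.081, 0.61, 0.508, 0.0, -0.0, 0.0]
```

```bash
python3 -m inch '[[0.081,0.61,0.508,0,0,0],[0.081,0.61,0.508,0,0,0],[0,0,0,0,0,0]]'
python3 - <<'E'
from h import *
s=read_state();print(s["joint_positions"],s["ft_force"])
p,Rt=hook_roll(.135,[ 0.0707,0.0003,-0.0078],-18);plan(p,Rt)
w,s=snap("wrist","w17");crop(w["img"],200,60,320,180,5,"pics/c17.png")
E
```

```text
time: 25.3
ee_pos: [0.4688, -0.246, 0.2951]
eef_rot: [0.903, -0.194, 0.33, 0.193]
ft_force: [-0.0, 0.1, -1.0]
width: 0.0132
[ 0.2649 -0.4074 -0.1164  2.2387  0.5773  0.7107 -2.1802] [-0.0383  0.0696 -1.0077]
pos [ 0.4688 -0.246   0.2951] t 25.3 dist mm 1.5477528767370898 deg 0.1855437266686912 rows 1 each [0.02, -0.016, -0.029, 0.001, 0.001, 0.0]
```

View pics/c17.png

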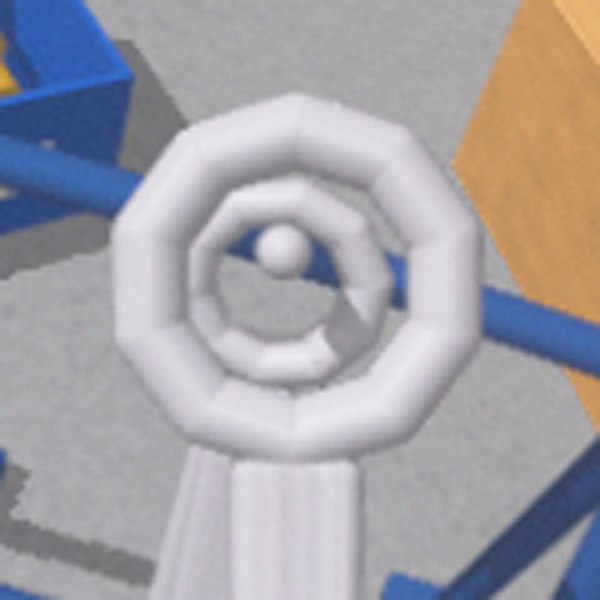

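Prong tip at wrist (256.6,110.2); held eye centre at (259.4,115.2).

Run:
```python
from h import *
w=ld("w17");print(wtool(w,256.6,110.2),wplane(w,256.6,110.2,.05),wplane(w,259.4,115.2,-.0078))
```

```text
[ 0.0718 -0.0026  0.047 ] [ 0.0718 -0.0026  0.05  ] [ 0.07   -0.0008 -0.0078]
```

```bash
python3 -m inch '[[0.02,-0.03,0.7,0,0,0],[0.02,-0.02,0.7,0,0,0],[0,0,0.5,0,0,0],[0,0,0,0,0,0]]'
python3 - <<'E'
from h import *
s=read_state();print(s["joint_positions"],s["ft_force"])
p,Rt=hook_roll(.06,[ 0.0707,0.0003,-0.0078],-18);plan(p,Rt)
w,s=snap("wrist","w18");crop(w["img"],200,60,320,180,5,"pics/c18.png");snap("side","d18")
c=ld("d18");crop(c["img"],260,150,420,300,4,"pics/c18b.png")
E
```

```text
time: 25.85
ee_pos: [0.512, -0.2785, 0.2415]
eef_rot: [0.904, -0.192, 0.33, 0.193]
ft_force: [0.7, -0.1, -0.3]
width: 0.0129
[ 0.325  -0.2215 -0.1152  2.2248  0.7069  0.5441 -2.2903] [ 0.7431 -0.057  -0.3437]
pos [ 0.512  -0.2785  0.2415] t 25.85 dist mm 4.601215482096505 deg 0.22519916631229062 rows 1 each [-0.023, 0.1, -0.052, 0.0, 0.001, 0.002]
```

View pics/c18.png

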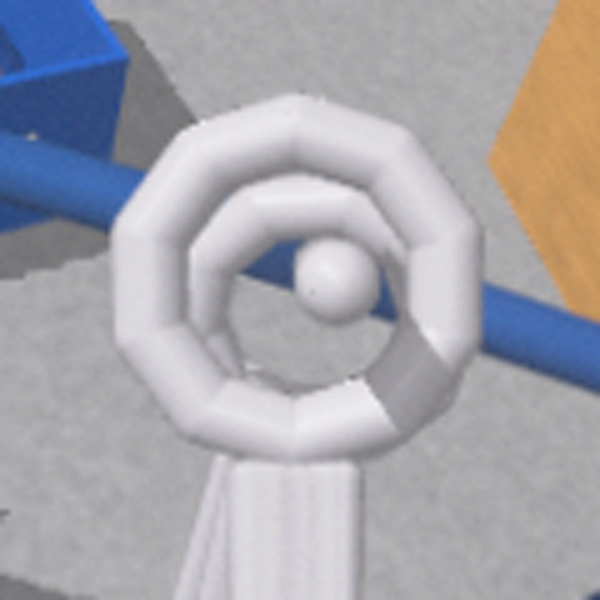

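View pics/c18b.png

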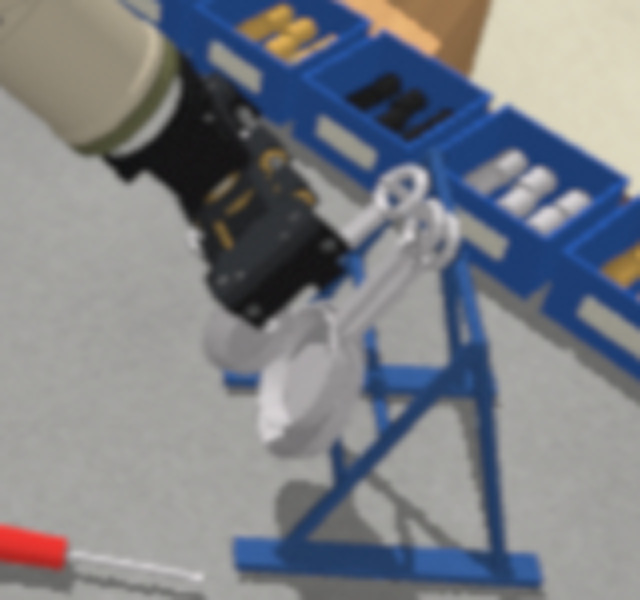

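Threaded but about 4 mm off to one side: the tip is at crop (337,280) against the ring centre (297,276). I'll recentre, then go deeper.

```bash
python3 -m inch '[[-0.01,0.09,0,0,0,0],[0,0,0.15,0,0,0],[0,0,0.15,0,0,0],[0,0,0,0,0,0]]'
python3 - <<'E'
from h import *
s=read_state();print(s["joint_positions"],s["ft_force"])
p,Rt=hook_roll(.05,[ 0.0707,0.0003,-0.0078],-18);plan(p,Rt)
w,s=snap("wrist","w19");crop(w["img"],200,60,320,180,5,"pics/c19.png")
E
```

```text
time: 26.45
ee_pos: [0.5163, -0.288, 0.2339]
eef_rot: [0.904, -0.193, 0.33, 0.193]
ft_force: [-1.2, -0.3, -1.4]
width: 0.0126
[ 0.336  -0.1949 -0.1055  2.2217  0.7277  0.5154 -2.2997] [-1.1702 -0.3081 -1.3785]
pos [ 0.5163 -0.288   0.2339] t 26.45 dist mm 4.382999148789459 deg 0.17039906178451855 rows 1 each [-0.021, -0.01, -0.107, 0.0, 0.0, 0.001]
```

View pics/c19.png

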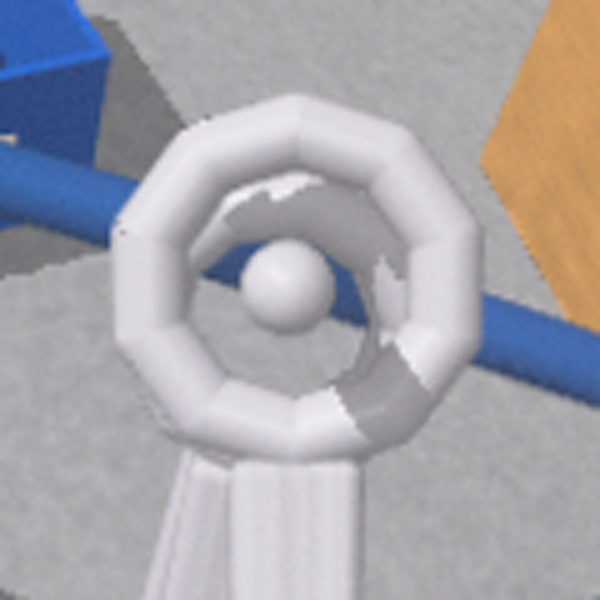

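Centred, with the eye about 46 mm up the prong. Releasing.

```bash
python3 -m inch '[[0,0,0,0,0,0],[0,0,0,0,0,0],[0,0,0,0,0,0],[0,0,0,0,0,0],[0,0,0,0,0,0]]' 1; python3 -m inch '[[0,0,-0.7,0,0,0],[0,0,-0.9,0,0,0],[0,0,-0.6,0,0,0],[0,0,0,0,0,0]]'
python3 - <<'E'
from h import *
s=read_state();print(s["joint_positions"],s["ft_force"])
w,s=snap("wrist","w20");snap("side","d20");c=ld("d20");crop(c["img"],260,150,420,300,4,"pics/c20b.png")
plan(np.array(s["ee_pos"])+[-.03,.2,0.02],R.from_quat(s["eef_rot"]).as_matrix())
E
```

```text
time: 27.12
ee_pos: [0.5164, -0.2879, 0.2346]
eef_rot: [0.903, -0.193, 0.331, 0.193]
ft_force: [-0.2, 0.5, -0.1]
width: 0.0548
time: 27.62
ee_pos: [0.4707, -0.2456, 0.2986]
eef_rot: [0.903, -0.192, 0.333, 0.193]
ft_force: [0.0, 0.3, -0.0]
width: 0.0856
[ 0.2704 -0.4088 -0.1204  2.2344  0.5719  0.7079 -2.1718] [ 0.0202  0.2947 -0.0266]
pos [ 0.4704 -0.2462  0.2963] t 27.73 dist mm 204.04738797022367 deg 0.20076978703238121 rows 6 each [-0.209, -0.633, -0.528, 0.0, 0.0, 0.0]
```

View pics/w20.png

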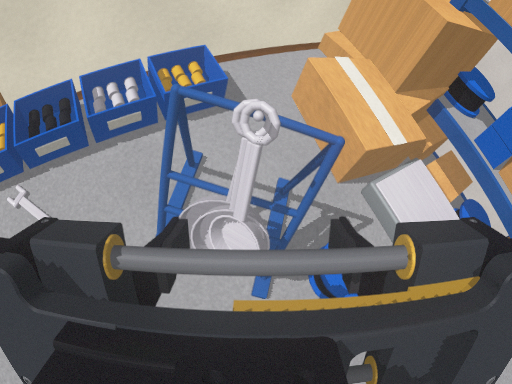

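View pics/c20b.png

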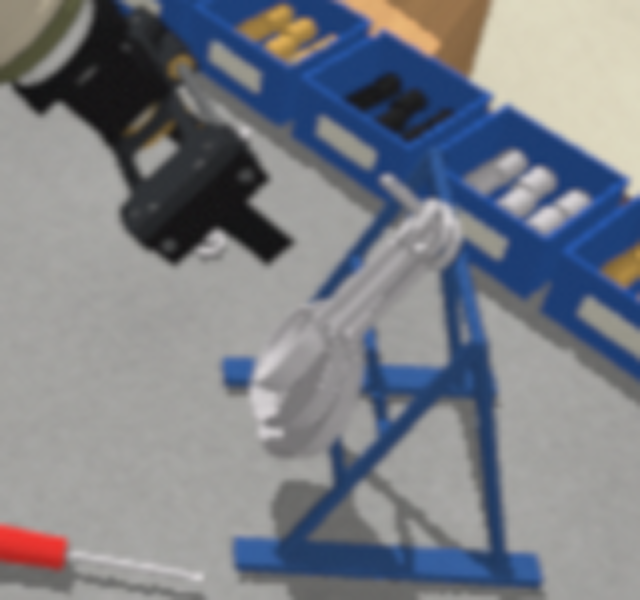

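All three hang nested, with the prong tip still well out in front (side crop (385,180)). I'll move the arm aside and check that everything is at rest.

Run:
```python
from h import *
s=read_state();plan(np.array(s["ee_pos"])+[.0,.2,0.0],R.from_quat(s["eef_rot"]).as_matrix())
```

```text
pos [ 0.4704 -0.2462  0.2963] t 27.73 dist mm 200.0 deg 0.0 rows 6 each [-0.184, -0.71, -0.396, 0.0, 0.0, 0.0]
```

```bash
python3 -m inch '[[-0.184,-0.71,-0.396,0,0,0],[-0.184,-0.71,-0.396,0,0,0],[-0.184,-0.71,-0.396,0,0,0],[-0.184,-0.71,-0.396,0,0,0]]'; python3 -m inch '[[0,0,0,0,0,0],[0,0,0,0,0,0],[0,0,0,0,0,0],[0,0,0,0,0,0]]'
python3 - <<'E'
from h import *
snap("scene","s21");snap("side","d21");c=ld("d21");crop(c["img"],260,150,420,300,4,"pics/c21b.png")
print(cv2.absdiff(ld("d20")["img"][225:270,320:370],c["img"][225:270,320:370]).mean())
sc=ld("s21");crop(sc["img"],90,130,210,280,4,"pics/c21.png")
# bystander change
a=ld("scene0")["img"];print("tape/fit diff",cv2.absdiff(a[190:230,295:355],sc["img"][190:230,295:355]).mean(),"wrench",cv2.absdiff(a[265:330,210:250],sc["img"][265:330,210:250]).mean(),"screwdr",cv2.absdiff(a[160:190,170:222],sc["img"][160:190,170:222]).mean())
f3=lambda u,v:(90+u/4-.4,130+v/4-.4)
E
```

```text
time: 28.22
ee_pos: [0.4704, -0.1121, 0.2953]
eef_rot: [0.904, -0.193, 0.33, 0.193]
ft_force: [-0.1, 1.0, -0.4]
width: 0.0868
time: 28.72
ee_pos: [0.4702, -0.1133, 0.2964]
eef_rot: [0.903, -0.193, 0.331, 0.193]
ft_force: [-0.4, -0.3, -0.9]
width: 0.0869
0.5016296296296296
tape/fit diff 2.073472222222222 wrench 2.2944871794871795 screwdr 24.994871794871795
```

View pics/s21.png

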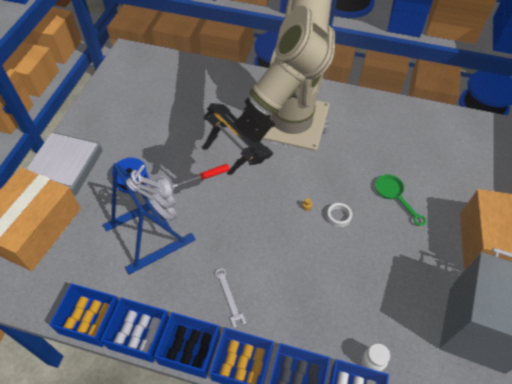

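View pics/c21.png

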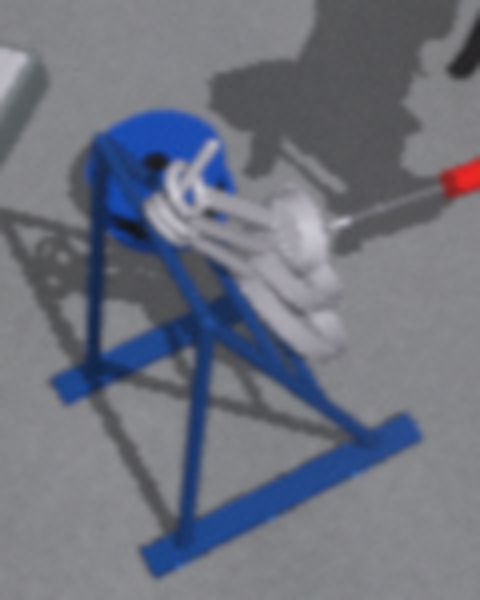

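View pics/c21b.png

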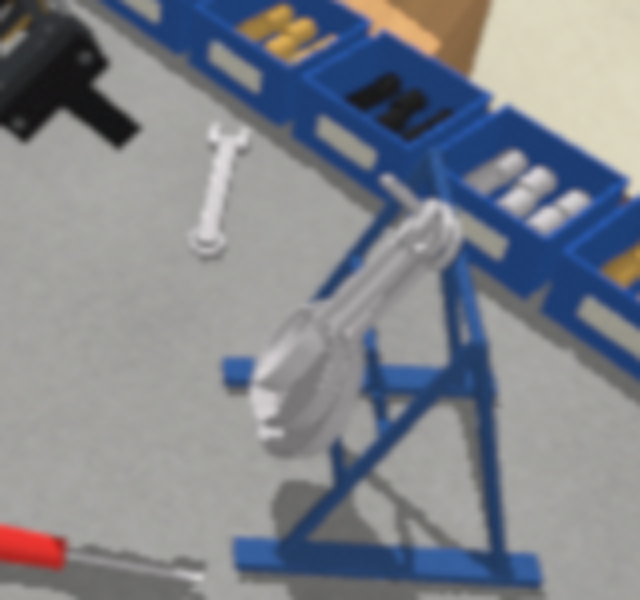

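```bash
python3 -c "
from bench import close_job;print(close_job())"
```

```text
the job is handed in; nothing more can be done
None
```

All three pans hang on the blue stand's prong, large first, then medium, then small in front, with bowls down and open towards the robot. I handed the job in at about 29 s on the robot's clock, with the arm clear of everything.

**Last checks:**
- **At rest:** two side pictures taken about one second apart around the stand were unchanged.
- **On the prong:** roughly 35 mm of prong still shows in front of the small pan's eye, judged by eye from the last pictures.
- **Other things:** the tape, fitting and wrench had not moved in a picture comparison. The green look-alike and the reel look in place. The comparison around the screwdriver did show a change. I put that down to shadow and the pans now hanging in front of it, and by eye it lies where it was.

**What went wrong or came close:**
- **First grasp:** on the large pan I lifted before the fingers had closed. The pan stayed on the bench undisturbed and the second try held.
- **Joint 2 at its limit:** while carrying the medium pan, joint 2 read -0.5004 for a moment against its -0.5 limit, with about 25 N at the wrist. That could count as passing the range. I moved off at once and did not go that far back again.
- **Joint 7:** it came within 0.02 rad of its limit during the first threading. I rolled the pans 10 to 18° about the prong to gain room, and they swung straight once released.

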